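Box the union and hold the ring forceps at their mark

TASK

Move the brass hose union out of the low metal catch tray and set it down gently in the deeper grey tote. Then lift the sprung ring forceps off their rest, squeeze them until the upright pointer on the moving arm lines up with the blade of the small dark rider on the cross rod, and finish while still holding them like that: level, steady, clear of everything else, with the tips over the union at about 10 cm above the worktop, so that I can slip a seal ring over the tips. Leave the timer, the tape roll and the hand meter where they are.

Things in the scene. Friction and masses are not known exactly. Their poses are not given: they have to be found in the camera images.
- union_centre (a point): Centre of the loose brass hose union (20 x 39 x 18 mm, about 30 g), which starts lying in the catch tray. x axis: across it (grasp it by the 20 mm width, along this axis); y axis: its length; z up. Point is 9 mm above its underside.
- catch_tray: Low open sheet-metal tray, fixed, 130 x 130 mm, walls 14 mm high and 3 mm thick, floor 3 mm; screw flange 22 mm wide at its +x side. Origin: centre of the underside, on the worktop.
- tote: Open grey plastic tote, fixed, inside 142 mm (x) by 122 mm (y), outside with its rim 164 x 144 mm, 36 mm high, floor 4 mm. Origin: centre of the underside, on the worktop.
- rest: White forceps rest, fixed: foot 30 mm wide and 8 mm high along x, rear saddle at x = -70 mm, front saddle at x = +36 mm (76 mm wide, 10 mm thick), both 28 mm high with cheeks to 34 mm. The forceps lie on both saddles; between these, fingers have room either side of the foot. Origin: centre of the underside, below the grip faces.
- grip_point (a point): Midway between the two grip faces of the loose steel ring forceps (164 mm long, about 105 g, centre of mass close by). x axis points to the tips, y to the moving arm, z up. Starts lying flat on the rest, this point 34 mm above the worktop. The outer grip faces are 18 mm long, 12 mm high and 46 mm apart along y when relaxed; squeeze along y.
- tips (a point): Point midway between the two forceps tips (when at mid-squeeze), 70 mm ahead of grip_point along its x axis; same axes. Tips are 40 mm apart relaxed.
- jaw (a joint): Squeeze angle of the moving (+y) arm about a pivot 90 mm behind grip_point: 0 relaxed, 0.20 rad at the stop (tips 8 mm apart); springs back to 0. Grip faces are about 46 mm minus 90 mm x angle apart; each mm there is 1.8 mm at the tips, 1.5 mm at the pointer. Spring force on the grip faces 3.3 N at first touch, 5.5 to 9 N at the mark.
- pointer (a point): Top of the upright pointer, a thin (1.6 mm) steel blade on the moving arm, 44 mm ahead of the grip faces, 20 mm above the arms' underside. It moves towards the forceps' -y as they are squeezed.
- mark (a point): Blade of the small dark rider on the cross rod, 55 mm ahead of the grip faces and 20 mm above the arms' underside; axes as the forceps. It is set at a different place along y each time and stays there. Lined up: the pointer's y in this frame is zero; relaxed it stands 9 to 22 mm to the +y side. Lined up, the tips are about 14 to 30 mm apart.
- rider (a joint): Position of the rider blade along the forceps' y axis, in m: 0 is on the forceps' long axis through grip_point, positive towards the moving arm.
- timer: Bystander: white desk timer, 64 x 64 x 19 mm, origin at the centre of its underside.
- tape_roll: Bystander: roll of tape lying flat, 66 mm across, 19 mm high, origin at the centre of its underside.
- meter: Bystander: hand-held meter lying on its back, 170 x 66 x 31 mm, origin at the centre of its underside.
There are look-alikes about, which are no part of the job. What is shaped like the part that bears grip_point but orange is not meant.

How it is judged:
By the outcome, as a careful person would: the job done as asked, in the order asked, and still so for the second after the job is handed in, while the arm keeps its last pose, push and grip.
It also fails if it takes over 54 s, if anything falls off the work surface, if the arm or the gripper's body presses on something with over 40 N, if the wrist force passes 120 N, or if a joint passes its speed limit or range.

ROBOT

A 6-joint arm with a two-finger parallel gripper is mounted at the origin on a cart in front of the work surface, level with it; the furniture and walls round the work are solid. World frame = base frame: x ahead of the robot, y to its left, z up, the work surface at z = 0. Lengths are in m, angles in rad, forces in N, time in s.
With the tool pointing down it reaches from about 0.35 to 0.85 m from the base axis. Payload 8.1 kg.
Tool frame: the origin (TCP) lies midway between the tips of the shut fingers; the grasp point (between the pads) lies 19 mm behind it (robot.grip_point_offset is the distance from the TCP to the grasp point, in m); z points along the fingers, y is the line along which they close (so a half turn about z gives the same grasp; the last joint's range is limited). The gripper opens to 93 mm and grips with 3 to 60 N. Pads are 15 mm wide; open, the fingers measure 128 mm over their backs; the gripper's body (75 mm by 188 mm) begins 65 mm behind the grasp point.
Start: joints at [1.04, 0.13, 1.488, -0, 1.523, -0.085], TCP at [0.259, 0.541, 0.219] pointing down, gripper open.
Joint ranges: [-2.96, 2.96], [-0.89, 2.26], [0.02, 2.5], [-1.34, 4.48], [0, 2.73], [-2.66, 2.66]. Speed limits (rad/s): [2.39, 2.39, 2.79, 3.14, 3.14, 3.14].

INTERFACE

Orientations are given as a rotation vector (axis times angle).
In Python, from plant import robot, read_camera, job gives the robot as it stands.
- The arm moves only by the shell command python3 -m inch 'ROWS' [FORCE]. ROWS is JSON, one flat list of numbers, 5 for each row, row after row: the shift along the world's x, y, z in mm, then the turn about the world's z in degrees, then the opening in per cent of the stroke, from 0 (shut) to 100 (fully open). In form: [dx, dy, dz, yaw, hand, dx, dy, dz, yaw, hand, ...]. A call has 1 to 10 rows; each row is the pose to reach, as a shift and turn from the pose commanded when the call began; what a row does not reach only later rows make up. A row lasts 1/12 s, in which the tool goes at most 41.7 mm and 7.16 degrees, less where a joint would pass 70% of its speed; a pose out of reach is approached as far as the arm can. A call with a gripper value outside its range is refused whole. The fingers move at their own pace and stop on an object; FORCE is the grip in N (left out, the last holds). Time passes only in rows, so rows that repeat a pose let the fingers close. It gives the time, the measured TCP pose, the force, the opening and the grip force at its end, in the units of the state.
- robot.read_state(): the state, without advancing time (a new reading comes with each control period).
- read_camera(name): name is "scene" or "top" or "wrist"; returns a dict with "image" (384x512x3 uint8, blue, green, red), "K" (3x3 intrinsics, pixels), "extrinsics" (4x4, takes a point from world to camera coordinates); the wrist camera has in their place "mount" (4x4, takes a point from camera to tool coordinates, whose origin is the TCP and whose axes are the flange's). Camera axes: x right, y down, z forward; pixel columns grow to the right and rows downward; lengths in m; the calibration is good to about 2 mm. The wrist camera is an equidistant fisheye: a pixel r from the principal point sees the ray r / f radians off the axis. A picture is of the moment at which its call begins: read the wrist's pose just before it. There is no depth.
- job.close_job(): hands the job in; it is judged then, once.
The state is a dict: "t": time; "q": joint angles; "dq": joint speeds; "joint_torque": joint torques, N m; "tool_pos": TCP position; "orientation": TCP orientation; "force": force on the tool from outside, world axes, zero at the start; "wrist_torque": the same for the moment, N m; "opening": finger opening in m; "gripper_force": force on a finger pad.
Only numpy, scipy, OpenCV 4.12 (cv2) and the standard library are available. Lean on these libraries where they do the work, as an engineer would, in place of code of your own. Each camera call takes 0.05 s, during which the arm holds its last target. There are 200 camera calls.

## Working session

There is one attempt and no reset: what is moved stays moved. The work goes in short steps, Python scripts to look and compute and a shell command to move; the robot and the scene stay as the last step left them, time stands still between calls to the robot, and variables do not carry over. Pictures are saved under pics/ and viewed, at most 10 in all, crops included, and the job is handed in when it is done.

```bash
mkdir -p pics; ls
python3 - <<'E'
from plant import robot, read_camera
import cv2, numpy as np
for n in ("scene","top"):
    d=read_camera(n); cv2.imwrite(f"pics/{n}0.png",d["image"]); print(n,d["K"].tolist(),np.round(d["extrinsics"],4).tolist())
s=robot.read_state(); print(s, robot.grip_point_offset)
d=read_camera("wrist"); print(d["K"],d["mount"])
cv2.imwrite("pics/w0.png",d["image"])
E
```

```text
pics
scene [[435.764573115225, 0.0, 259.1139992727265], [0.0, 435.764573115225, 190.51361593783673], [0.0, 0.0, 1.0]] [[0.735, -0.6778, 0.0201, -0.3462], [-0.4223, -0.4807, -0.7685, 0.3041], [0.5305, 0.5563, -0.6395, 0.9859], [0.0, 0.0, 0.0, 1.0]]
top [[371.63324730410847, 0.0, 257.10838671553813], [0.0, 371.63324730410847, 193.87493856486435], [0.0, 0.0, 1.0]] [[0.0156, -0.9996, 0.0223, 0.0554], [-0.9896, -0.0186, -0.1425, 0.5755], [0.1429, -0.0199, -0.9895, 1.0541], [0.0, 0.0, 0.0, 1.0]]
{'t': 0.1, 'q': array([ 1.03958043e+00,  1.31128063e-01,  1.48919768e+00, -2.58018026e-05,
        1.52298847e+00, -8.53889515e-02]), 'dq': array([-0.00035791,  0.00030004, -0.00542209,  0.00120308, -0.00165222,
        0.00015816]), 'joint_torque': array([ 5.49087617e-04, -5.61333990e+01, -4.93098092e+01,  7.68760568e-02,
        2.90470873e-02, -5.23310018e-05]), 'tool_pos': array([0.25843679, 0.54090417, 0.21765201]), 'orientation': array([-6.94405775e-01, -3.06337568e+00,  2.58858491e-03]), 'force': array([-0.63588652,  0.20595973, -0.66859353]), 'wrist_torque': array([ 0.00257   , -0.00900723, -0.03554737]), 'gripper_force': 0.0, 'opening': 0.09308824347904696} 0.0188
[[297.31863964   0.         254.40709287]
 [  0.         297.31863964 192.64482242]
 [  0.           0.           1.        ]] [[ 7.65479284e-04 -9.58690312e-01 -2.84450873e-01  8.01055029e-02]
 [ 9.99999706e-01  7.23918528e-04  2.51239799e-04  8.68684275e-04]
 [-3.49419048e-05 -2.84450981e-01  9.58690585e-01 -1.66977646e-01]
 [ 0.00000000e+00  0.00000000e+00  0.00000000e+00  1.00000000e+00]]
```

View pics/top0.png

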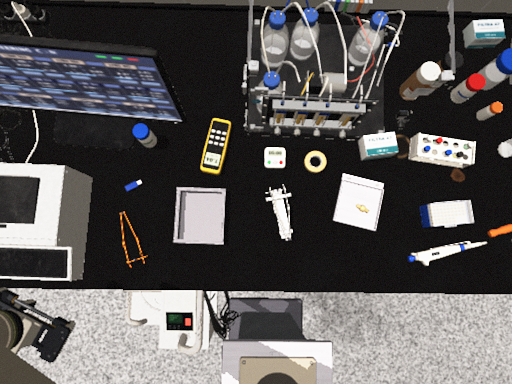

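View pics/scene0.png

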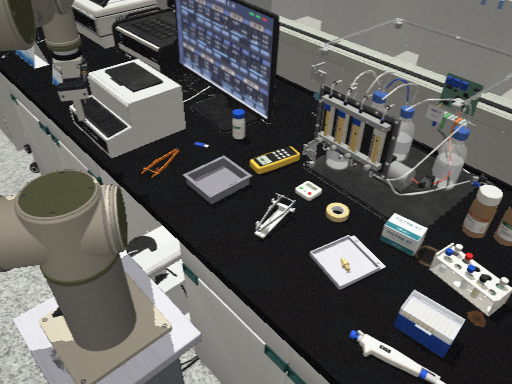

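The top view shows the catch tray at (359,201) with the brass union in it at (362,208), and the grey tote at (200,215). The steel forceps on the white rest are at (280,212). The timer (275,157), tape roll (315,161) and meter (215,146) stay where they are.
What could be mistaken for the targets:
- **Forceps:** steel pair (280,212), or the orange look-alike (131,240). I choose the steel pair.
- **Union:** brass piece in the tray (362,208), or the brown spots at (403,146) and (457,174). I choose the one in the tray.
- **Tote:** grey deep box (200,215), or the light low tray (359,201). I choose the grey box.

```bash
cat > h.py <<'E'
from plant import robot, read_camera
import cv2, numpy as np
from scipy.spatial.transform import Rotation as R
def cam(n):
    s=robot.read_state(); d=read_camera(n); d["n"]=n
    if n=="wrist":
        T=np.eye(4); T[:3,:3]=R.from_rotvec(s["orientation"]).as_matrix(); T[:3,3]=s["tool_pos"]
        d["c2w"]=T@d["mount"]
    else: d["c2w"]=np.linalg.inv(d["extrinsics"])
    return d
def ray(d,uv):
    x=(np.asarray(uv,float)-d["K"][:2,2])/d["K"][0,0]
    if d["n"]=="wrist":
        r=np.hypot(*x); v=np.array([*(x*np.sinc(r/np.pi)),np.cos(r)])
    else: v=np.array([*x,1.])
    return d["c2w"][:3,3], d["c2w"][:3,:3]@v
def onz(d,uv,z):
    o,v=ray(d,uv); return o+v*(z-o[2])/v[2]
def proj(d,p):
    c=np.linalg.inv(d["c2w"])@np.append(p,1); f=d["K"][0,0]
    if d["n"]=="wrist":
        r=np.hypot(c[0],c[1]); x=c[:2]/r*np.arctan2(r,c[2])
    else: x=c[:2]/c[2]
    return x*f+d["K"][:2,2]
def tri(rays):
    A=np.zeros((3,3));b=np.zeros(3)
    for o,v in rays:
        v=v/np.linalg.norm(v); P=np.eye(3)-np.outer(v,v); A+=P; b+=P@o
    return np.linalg.solve(A,b)
E
python3 - <<'E'
from h import *
d=cam("top"); I=d["image"]; hsv=cv2.cvtColor(I,cv2.COLOR_BGR2HSV)
def comp(m,box,name,z):
    x0,y0,x1,y1=box; k=np.zeros(m.shape,np.uint8); k[y0:y1,x0:x1]=m[y0:y1,x0:x1]
    c,_=cv2.findContours(k,cv2.RETR_EXTERNAL,cv2.CHAIN_APPROX_NONE); c=max(c,key=cv2.contourArea)
    pts=np.array([onz(d,p,z)[:2]*1000 for p in c[:,0]],np.float32)
    print(name,cv2.boundingRect(c),cv2.minAreaRect(pts))
g=(hsv[...,2]>90).astype(np.uint8)
comp(g,(165,180,235,250),"tote",.036); comp(g,(325,165,393,235),"tray",.014); comp(g,(258,180,302,245),"rest",.03)
b=((hsv[...,1]>90)&(hsv[...,2]>90)).astype(np.uint8); comp(b,(340,190,380,222),"union",.012)
s=cam("scene")
c1=cv2.resize(I[180:250,255:305],None,fx=8,fy=8,interpolation=cv2.INTER_CUBIC)
c2=cv2.resize(s["image"][185:245,245:305],None,fx=6,fy=6,interpolation=cv2.INTER_CUBIC)
c3=cv2.resize(I[165:235,325:395],None,fx=5,fy=5,interpolation=cv2.INTER_CUBIC)
o=np.zeros((560,770,3),np.uint8); o[:560,:400]=c1; o[:360,410:770]=c2; 
c3=cv2.resize(c3,(200,200)); o[360:,410:610]=c3
cv2.imwrite("pics/c1.png",o)
w=cam("wrist"); print(np.round(w["c2w"],3))
E
```

```text
tote (173, 187, 53, 58) ((509.75469970703125, 233.2731170654297), (145.872802734375, 165.48764038085938), 89.0732421875)
tray (333, 173, 51, 58) ((561.0734252929688, -243.20455932617188), (135.23141479492188, 151.005615234375), 76.9081802368164)
rest (265, 184, 28, 57) ((526.5952758789062, -15.445755004882812), (165.66326904296875, 77.19068145751953), 22.679330825805664)
union (357, 205, 11, 8) ((539.3648071289062, -252.20433044433594), (34.839664459228516, 12.224525451660156), 59.43718338012695)
[[ 0.43   0.865  0.256  0.187]
 [ 0.903 -0.412 -0.123  0.577]
 [-0.001  0.284 -0.959  0.385]
 [ 0.     0.     0.     1.   ]]
```

View pics/c1.png

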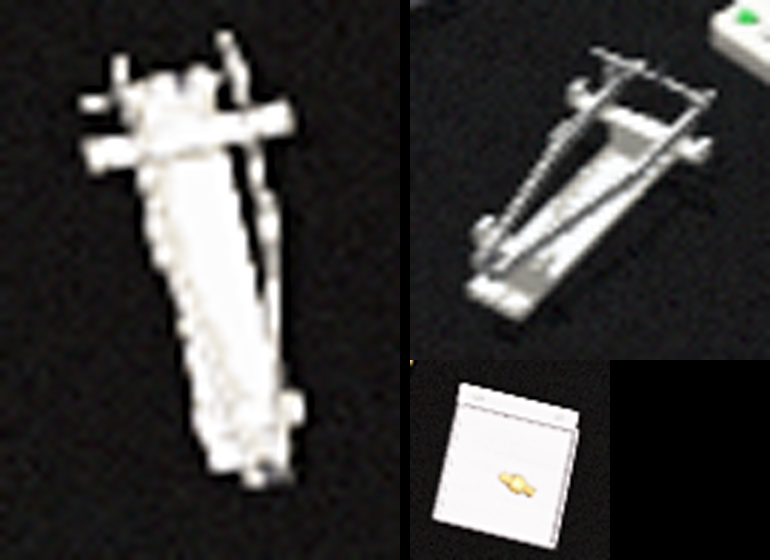

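The crop confirms both choices. The brass union lies in the low tray. The steel forceps lie on the rest with the tips towards image-up and a yaw of about +11°. I'll move over the forceps first and then over the union, looking from near at each.

```bash
python3 -m inch '[262,-556,0,-70,100,262,-556,0,-70,100,262,-556,0,-70,100,262,-556,0,-70,100,262,-556,0,-70,100,262,-556,0,-70,100,262,-556,0,-70,100,262,-556,0,-70,100,262,-556,0,-70,100,262,-556,0,-70,100]'; python3 -m inch '[125,-260,0,0,100,125,-260,0,0,100,125,-260,0,0,100,125,-260,0,0,100,125,-260,0,0,100,125,-260,0,0,100,125,-260,0,0,100,125,-260,0,0,100]'
```

```text
t: 1.13
tool_pos: [0.4367, 0.1626, 0.2189]
orientation: [2.333, 2.104, 0.001]
force: [1.0, 1.5, 0.5]
opening: 0.0927
gripper_force: 0.0
t: 1.8
tool_pos: [0.5626, -0.1017, 0.2178]
orientation: [2.33, 2.105, -0.003]
force: [1.0, -0.4, -0.8]
opening: 0.0928
gripper_force: 0.0
```

```bash
python3 - <<'E'
from h import *
d=cam("wrist"); cv2.imwrite("pics/w1.png",d["image"]); np.save("pics/w1.npy",d["c2w"])
E
python3 -m inch '[-22,-147,-40,-25,50,-22,-147,-40,-25,50,-22,-147,-40,-25,50,-22,-147,-40,-25,50,-22,-147,-40,-25,50,-22,-147,-40,-25,50]'
python3 - <<'E'
from h import *
d=cam("wrist"); I=d["image"]; hsv=cv2.cvtColor(I,cv2.COLOR_BGR2HSV)
w1=cv2.imread("pics/w1.png"); cv2.imwrite("pics/w12.png",cv2.resize(np.vstack([w1,I]),(400,600)))
m=((hsv[...,1]>90)&(hsv[...,2]>80)&(abs(hsv[...,0].astype(int)-23)<12)).astype(np.uint8)
for c in cv2.findContours(m,cv2.RETR_EXTERNAL,cv2.CHAIN_APPROX_NONE)[0]:
    if cv2.contourArea(c)<80: continue
    p=np.array([onz(d,q,.012)[:2]*1000 for q in c[:,0]],np.float32); print(cv2.boundingRect(c),cv2.minAreaRect(p))
s=robot.read_state();M=R.from_rotvec(s["orientation"]).as_matrix();print(s["tool_pos"],np.degrees(np.arctan2(M[1,1],M[0,1])))
E
```

```text
t: 2.35
tool_pos: [0.5385, -0.2426, 0.1779]
orientation: [-2.728, -1.555, 0.001]
force: [0.3, -0.3, 0.1]
opening: 0.0573
gripper_force: 0.0
(160, 319, 297, 42) ((494.64111328125, -534.5368041992188), (53.40970993041992, 537.7275390625), 59.545257568359375)
(351, 273, 17, 50) ((577.45947265625, -472.5000305175781), (94.78067779541016, 23.839426040649414), 70.20941162109375)
(142, 273, 18, 50) ((316.9869079589844, -318.6834716796875), (93.97382354736328, 24.68444061279297), 47.16397476196289)
(253, 168, 16, 33) ((539.4154663085938, -252.88523864746094), (38.380889892578125, 17.428287506103516), 59.41608428955078)
(276, 0, 60, 46) ((679.4457397460938, -116.56166076660156), (55.849849700927734, 68.71308898925781), 63.79296112060547)
[ 0.53915576 -0.24166445  0.17858682] -30.50515612622209
```

View pics/w12.png

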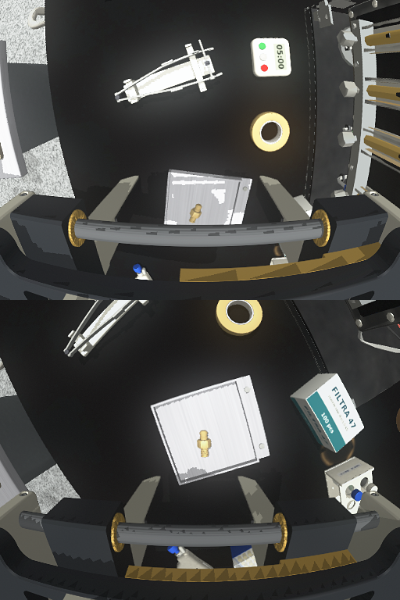

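The near view puts the union at (539.4, -252.9) with its length at 59.4°. The tool's closing axis at -30.5° already matches. Now I'll go down and grasp it.

```bash
python3 -m inch '[0,-11,-40,0,50,0,-11,-80,0,50,0,-11,-120,0,50,0,-11,-150,0,50,0,-11,-162,0,50,0,-11,-169,0,50,0,-11,-172,0,50,0,-11,-172,0,50]'; python3 -m inch '[0,0,0,0,10,0,0,0,0,10,0,0,0,0,10,0,0,0,0,10,0,0,0,0,10,0,0,0,0,10]' 15
```

```text
t: 3.07
tool_pos: [0.5408, -0.2535, 0.0083]
orientation: [2.725, 1.559, 0.002]
force: [-0.6, 0.1, 0.8]
opening: 0.0465
gripper_force: 0.0
t: 3.57
tool_pos: [0.5398, -0.2539, 0.0075]
orientation: [2.727, 1.557, 0.001]
force: [0.2, -0.4, 4.6]
opening: 0.019
gripper_force: 15.0
```

```bash
python3 -m inch '[0,0,40,0,10,0,0,80,0,10,0,0,120,0,10,0,0,140,0,10,-6,100,140,5,10,-6,140,140,10,10,-12,180,140,15,10,-14,220,140,20,10,-16,260,140,25,10,-18,300,140,30,10]'; python3 -m inch '[-12,187,0,0,10,-12,187,0,0,10,-12,187,0,0,10,-12,187,0,0,10,-12,187,0,0,10,-12,187,0,0,10,-12,187,0,0,10,-12,187,0,0,10]'
python3 - <<'E'
from h import *
d=cam("top"); cv2.imwrite("pics/t2.png",d["image"])
d=cam("wrist"); I=d["image"]; cv2.imwrite("pics/w2.png",I)
for n in ["timer"]: pass
E
```

```text
t: 4.4
tool_pos: [0.5234, -0.0023, 0.1466]
orientation: [2.228, 2.215, 0.0]
force: [1.0, 0.5, -1.0]
opening: 0.0188
gripper_force: 15.0
t: 5.07
tool_pos: [0.512, 0.1822, 0.1464]
orientation: [2.232, 2.211, -0.001]
force: [0.5, -0.1, 0.2]
opening: 0.0192
gripper_force: 15.0
```

View pics/w2.png

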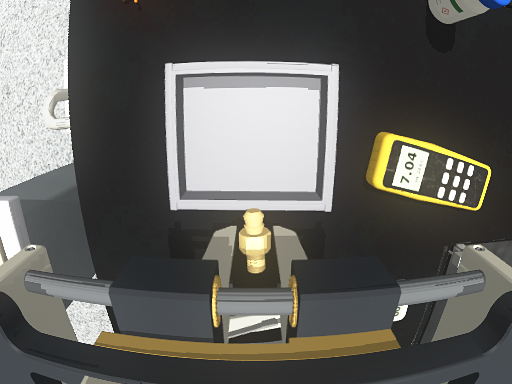

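The union is firmly held upright, at (255,240). The tote rim runs from (165,65) to (338,210). Next I move over the tote and lower it.

```bash
python3 - <<'E'
from h import *
I=cv2.imread("pics/w2.png"); d=cam("wrist")
print(np.mean([onz(d,p,.036) for p in [(165,65),(338,65),(333,210),(171,211)]],0))
E
python3 -m inch '[-2,26,0,0,10,-2,51,0,0,10,-2,51,-40,0,10,-2,51,-80,0,10,-2,51,-110,0,10,-2,51,-122,0,10,-2,51,-130,0,10,-2,51,-135,0,10,-2,51,-137,0,10,-2,51,-137,0,10]'
```

```text
[0.50976225 0.23276331 0.036     ]
t: 6.05
tool_pos: [0.5115, 0.2341, 0.0112]
orientation: [2.232, 2.21, 0.003]
force: [-0.2, 0.3, -0.3]
opening: 0.0193
gripper_force: 15.0
```

```bash
python3 -m inch '[0,0,-1,0,10,0,0,-2,0,10,0,0,-2,0,10]'; python3 -m inch '[0,0,0,0,22,0,0,0,0,26,0,0,0,0,30,0,0,0,0,40,0,0,0,0,40,0,0,0,0,40,0,0,5,0,40,0,0,15,0,40,0,0,40,0,40,0,0,80,0,40]' 15
```

```text
t: 6.3
tool_pos: [0.5109, 0.2342, 0.0086]
orientation: [2.231, 2.21, 0.002]
force: [1.1, -0.5, -0.5]
opening: 0.0191
gripper_force: 15.0
t: 7.13
tool_pos: [0.507, 0.2328, 0.0851]
orientation: [-2.23, -2.209, 0.011]
force: [1.1, 0.4, 0.0]
opening: 0.0374
gripper_force: 0.0
```

```bash
python3 -m inch '[0,-10,40,0,100,0,-30,80,-7,100,0,-60,120,-14,100,5,-100,120,-21,100,5,-135,120,-28,100,5,-170,120,-35,100,8,-205,120,-42,100,8,-240,120,-49,100,10,-240,120,-56,100,10,-240,120,-63,100]'
python3 - <<'E'
from h import *
d=cam("top"); I=d["image"]; cv2.imwrite("pics/t3.png",I); hsv=cv2.cvtColor(I,cv2.COLOR_BGR2HSV)
m=((hsv[...,1]>70)&(hsv[...,2]>90)).astype(np.uint8)[180:250,165:235]
for c in cv2.findContours(m,cv2.RETR_EXTERNAL,cv2.CHAIN_APPROX_NONE)[0]:
    p=np.array([onz(d,q+np.array([165,180]),.013)[:2]*1000 for q in c[:,0]],np.float32); print(cv2.contourArea(c),cv2.minAreaRect(p))
E
python3 -m inch '[5,-8,0,-16,100,5,-8,0,-16,100,5,-8,0,-16,100,5,-8,0,-16,100]'
python3 - <<'E'
from h import *
d=cam("wrist"); I=d["image"]; cv2.imwrite("pics/w3.png",I); np.save("pics/w3.npy",d["c2w"])
s=robot.read_state();M=R.from_rotvec(s["orientation"]).as_matrix();print(s["tool_pos"],np.degrees(np.arctan2(M[1,1],M[0,1])))
E
```

```text
t: 7.97
tool_pos: [0.5204, -0.0084, 0.2089]
orientation: [3.061, 0.704, 0.002]
force: [-0.1, 0.1, 0.5]
opening: 0.0926
gripper_force: 0.0
39.0 ((511.2466125488281, 234.7748565673828), (36.700592041015625, 17.860851287841797), 72.6021728515625)
t: 8.35
tool_pos: [0.5252, -0.0139, 0.2085]
orientation: [3.128, 0.289, 0.001]
force: [-0.3, -0.2, 0.5]
opening: 0.0932
gripper_force: 0.0
[ 0.52520709 -0.01379645  0.20837429] -79.32727490183342
```

View pics/w3.png

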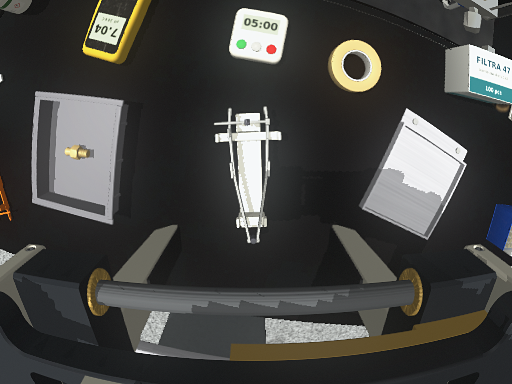

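The union sits in the tote at (78,152). The forceps tail is at about (254,240) and the tips at (230,108) and (268,108). The front saddle bar is at row 135. I'll work out the grip point from these.

Run:
```python
from h import *
d=cam("wrist"); I=d["image"]
f=lambda u,z=.034:np.round(onz(d,u,z)*1000,1)[:2]
for n,u,z in [("tail",(254,241),.034),("tipL",(230,108),.034),("tipR",(268,108),.034),("barL",(217,135),.034),("barR",(281,135),.034),("rearL",(237,222),.034),("rearR",(268,222),.034)]: print(n,f(u,z))
c=cv2.resize(I[95:250,205:290],None,fx=3.8,fy=3.8,interpolation=cv2.INTER_CUBIC)
s=cv2.resize(cam("top")["image"],(1,1))
cv2.imwrite("pics/c3.png",c)
```

```text
tail [440.6 -28.2]
tipL [596.8  29. ]
tipR [604.7 -13.4]
barL [563.5  38.4]
barR [577.1 -34. ]
rearL [462.3  -2.7]
rearR [469.5 -40.4]
```

View pics/c3.png

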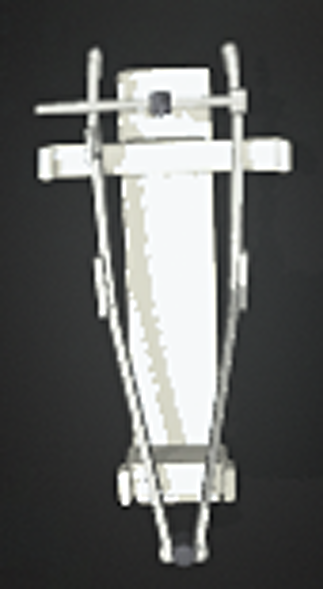

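The crop shows the grip faces at crop (100,285) and (243,280), the dark rider at (160,102) on the cross rod, and the pointer on the left arm near (95,140).

Run:
```python
from h import *
d=cam("wrist"); s=robot.read_state()
q=lambda x,y:(x/3.8+205-.4,y/3.8+95-.4)
a,b=onz(d,q(97,285),.036),onz(d,q(247,280),.036); g=(a+b)/2*1000
yaw=np.radians(10.7); ex=np.array([np.cos(yaw),np.sin(yaw)]);ey=np.array([-ex[1],ex[0]])
print("grip",g,np.linalg.norm(a-b)*1000, "shift",g[:2]-s["tool_pos"][:2]*1000)
for n,u,z in [("rider",(160,102),.045),("bar",(165,158),.034),("rear",(178,480),.034),("tail",(185,553),.036),("tipL",(95,50),.036),("tipR",(230,46),.036)]:
    p=onz(d,q(*u),z)[:2]*1000-g[:2]; print(n,p@ex,p@ey)
```

```text
grip [531.42457856  -6.08682891  36.        ] 46.05831874475835 shift [6.25067418 7.71115248]
rider 55.57269168505745 3.1687724707856133
bar 38.05379028962177 1.9957638292463893
rear -65.76502080376729 -1.671424990496822
tail -91.10839114708864 -3.9181082255316184
tipL 70.97446537173508 22.655040867655373
tipR 71.99872696188683 -17.379823927892552
```

```bash
python3 -m inch '[6,8,-40,2,95,6,8,-80,2,95,6,8,-110,2,95,6,8,-130,2,95,6,8,-130,2,95]'
python3 - <<'E'
from h import *
d=cam("wrist"); I=d["image"]; cv2.imwrite("pics/w4.png",I); np.save("pics/w4.npy",d["c2w"])
cv2.imwrite("pics/c4.png",cv2.resize(I[60:290,160:350],None,fx=2.6,fy=2.6,interpolation=cv2.INTER_CUBIC))
s=robot.read_state();M=R.from_rotvec(s["orientation"]).as_matrix();print(s["tool_pos"],np.degrees(np.arctan2(M[1,1],M[0,1])))
E
```

```text
t: 8.97
tool_pos: [0.527, -0.0054, 0.0722]
orientation: [-3.121, -0.344, 0.014]
force: [-1.3, 0.1, -0.6]
opening: 0.0883
gripper_force: 0.0
[ 0.52874455 -0.00560842  0.07518987] -77.45213364166194
```

View pics/c4.png

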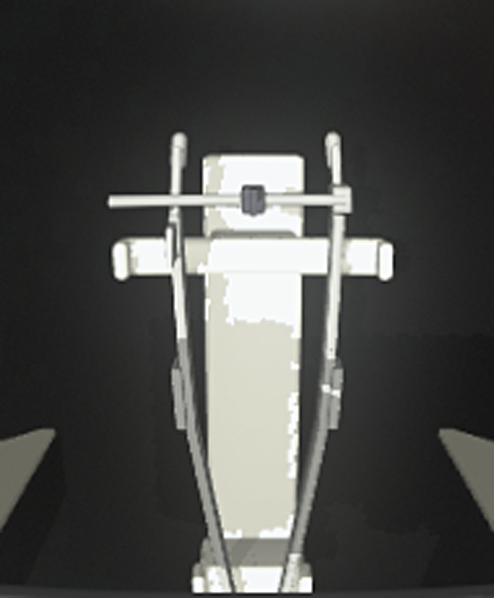

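The forceps look square to the tool here. The grip faces are at crop (174,395) and (342,397), slightly to the right of the finger midline.

Run:
```python
from h import *
d=cam("wrist"); s=robot.read_state()
q=lambda x,y:(x/2.6+160-.4,y/2.6+60-.4)
a,b=onz(d,q(173,395),.036),onz(d,q(342,397),.036); g=(a+b)/2*1000
M=R.from_rotvec(s["orientation"]).as_matrix()
print("grip",g,np.linalg.norm(a-b)*1000,"yaw",np.degrees(np.arctan2(*(a-b)[[1,0]]))-90,"shift",g-s["tool_pos"]*1000,"tool y,z",M[:,1],M[:,2])
ex=np.array([-(b-a)[1],(b-a)[0]]);ex/=np.hypot(*ex);ey=np.array([-ex[1],ex[0]])
for n,u,z in [("rider",(253,199),.048),("rod",(230,201),.04),("ptr",(173,228),.048),("bar",(253,260),.034),("tipL",(179,140),.036),("tipR",(332,140),.036)]:
    p=onz(d,q(*u),z)[:2]*1000-g[:2]; print(n,p@ex,p@ey)
print(s["opening"])
```

```text
grip [531.91556309  -6.8618186   36.        ] 48.17899393589734 yaw 11.855817257176724 shift [  1.26176338  -1.01089719 -41.58979778] tool y,z [ 2.16931346e-01 -9.76186736e-01 -4.97567002e-04] [-1.52205774e-03  1.71467588e-04 -9.99998827e-01]
rider 56.902925265456915 2.257401606257372
rod 55.48552205658012 8.18218172724996
ptr 49.35446559639625 22.375601759592847
bar 38.74078628241364 1.8965159176127036
tipL 71.33598719608098 21.891013761983864
tipR 71.93969786847549 -18.4891587813109
0.08814827728484305
```

```bash
python3 -m inch '[1,-1,-25,0,80,1,-1,-45,0,70,1,-1,-58,0,65,1,-1,-62,0,65,1,-1,-62,0,65,1,-1,-62,0,65]' 15; python3 -m inch '[0,0,0,0,54,0,0,0,0,52,0,0,0,0,50,0,0,0,0,48,0,0,0,0,46,0,0,0,0,45,0,0,0,0,45,0,0,0,0,45]' 15
```

```text
t: 9.57
tool_pos: [0.5338, -0.0072, 0.0178]
orientation: [3.122, 0.341, 0.004]
force: [-0.1, 0.3, 0.3]
opening: 0.061
gripper_force: 0.0
t: 10.23
tool_pos: [0.5331, -0.0071, 0.0166]
orientation: [3.123, 0.341, 0.003]
force: [0.4, 0.9, 5.3]
opening: 0.0422
gripper_force: 6.3
```

```bash
python3 -m inch '[0,0,2,0,45,0,0,5,0,45,0,0,10,0,45,0,0,20,0,45,0,0,35,0,45,0,0,55,0,45,0,0,75,0,45,0,0,95,0,45,0,0,105,0,45,0,0,105,0,45]'
cat > look.py <<'E'
from h import *
import sys
n=sys.argv[1]; d=cam("wrist"); I=d["image"]; cv2.imwrite(f"pics/{n}.png",I); np.save(f"pics/{n}.npy",d["c2w"])
cv2.imwrite(f"pics/c{n}.png",cv2.resize(I[100:260,165:345],None,fx=4,fy=3.7,interpolation=cv2.INTER_CUBIC))
s=robot.read_state(); print(s["tool_pos"],s["opening"],s["gripper_force"],s["force"])
E
python3 look.py w5
```

```text
t: 11.07
tool_pos: [0.5342, -0.0073, 0.1242]
orientation: [3.122, 0.341, 0.008]
force: [-0.1, -0.1, -1.7]
opening: 0.0422
gripper_force: 4.5
[ 0.53322131 -0.00713741  0.12215172] 0.04226290830402548 4.456397518515587 [-0.42375234  0.21788227 -1.24789971]
```

View pics/cw5.png

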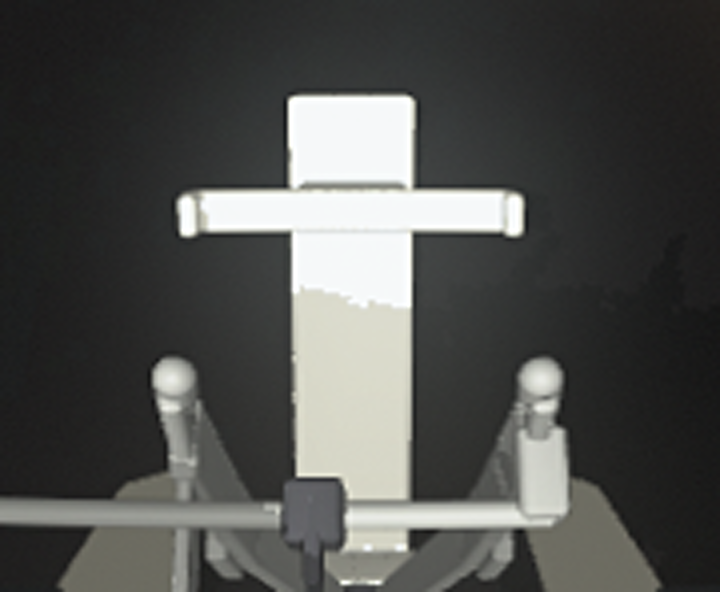

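The forceps are held in the hand, clear of the rest. The rider block is at (315,510), its blade runs down from there, and the pointer line is at about (183,520). I'll carry them gently to the tote and squeeze there.

```bash
python3 -m inch '[-2,6,0,0,45,-6,16,0,0,45,-13,33,0,0,45,-21,53,0,0,45,-29,73,0,0,45,-37,93,0,0,45,-45,113,0,0,45,-53,133,0,0,45,-61,153,0,0,44,-69,173,0,0,44]'; python3 -m inch '[-8,20,0,0,44,-15,37,-5,0,44,-19,48,-12,0,44,-21,53,-20,0,44,-21,53,-28,0,44,-21,53,-34,0,44,-21,53,-38,0,44,-21,53,-40,0,44,-21,53,-40,0,43,-21,53,-40,0,42]'; python3 look.py w6
python3 - <<'E'
from h import *
d=cam("wrist"); s=robot.read_state(); T=np.eye(4); M=R.from_rotvec(s["orientation"]).as_matrix()
print(np.degrees(np.arctan2(M[1,1],M[0,1])),np.degrees(np.arccos(-M[2,2])))
W=lambda x,y,z: s["tool_pos"]+M@np.array([x,0,0])*0+ (lambda ey,ex: ex*x+ey*y)(-M[:,1],np.array([-M[1,1],M[0,1],0]))/1000+np.array([0,0,.0176+z/1000])
for n,p in dict(ptrTop=(44,8,14),ptrBase=(44,14,0),riderTop=(55,3,14),riderBase=(55,3,4),tipF=(70,-17,0),tipM=(70,15,0)).items(): print(n,np.round(proj(d,W(*p)),1))
E
```

```text
t: 11.95
tool_pos: [0.461, 0.1674, 0.119]
orientation: [3.123, 0.341, -0.004]
force: [0.9, -0.4, -1.8]
opening: 0.0413
gripper_force: 4.7
t: 12.78
tool_pos: [0.4425, 0.2185, 0.0807]
orientation: [3.123, 0.339, 0.0]
force: [0.2, 0.1, -1.8]
opening: 0.0393
gripper_force: 5.3
[0.44264722 0.21864601 0.08098857] 0.03945875042781856 5.3262291848659515 [ 0.52844476 -0.74748997 -1.7672837 ]
-77.58000582229226 0.052062244601226756
ptrTop [239.8 181.8]
ptrBase [229.5 175.1]
riderTop [250.4 158.7]
riderBase [250.6 155.3]
tipF [290.6 124.9]
tipM [226.7 124.7]
```

The tips sit far lower in the picture than a level hold predicts (row 202 against 125). The forceps have probably pitched tips-up in the grasp, so I'll measure the pitch.

```bash
cat > fit.py <<'E'
from h import *
from scipy.optimize import least_squares
# forceps pose in tool-aligned frame: pitch, offset; pixel obs list of (point_fn(jaw), uv)
def fit(d,tool,yaw,sep,obs):
    ex=np.array([np.cos(yaw),np.sin(yaw),0]);ey=np.array([-ex[1],ex[0],0]);ez=np.array([0,0,1.])
    def W(p,x):
        c,s=np.cos(x[0]),np.sin(x[0]); return tool+(ex*(x[1]+c*p[0]-s*p[2])+ey*(x[3]+p[1])+ez*(x[2]+s*p[0]+c*p[2]))/1000
    r=least_squares(lambda x:np.concatenate([proj(d,W(p,x))-u for p,u in obs]+[[(x[1])/3,(x[2]-18)/3]]),[.3,0,18,0])
    return r.x,r.fun
E
python3 - <<'E'
from fit import *
d=cam("wrist"); d["c2w"]=np.load("pics/w5.npy")
tool=np.array([.5332,-.0071,.1222]); q=lambda x,y:np.array((x/4+165-.4,y/3.7+100-.4))
th=(46-42.2)/90; sep=40-160*th
x,f=fit(d,tool,np.radians(12.5),sep,[((70,-20,0),q(541,378)),((70,-20+sep,0),q(175,378)),((55,3,6),q(315,512)),((55,-20,6),q(543,512))])
print(np.degrees(x[0]),x[1:],np.round(f,1))
I=cv2.imread("pics/w6.png",0)
print(I[100:260:8,190:330:6])
E
```

```text
39.16589494704774 [-8.37864996 24.60377541  3.60988704] [ 2.9  1.1  1.8  1.1 -3.4 -1.2 -1.6 -1.6 -2.8  2.2]
[[165 167 237 237 238 238 239 239 239 239 238 239 238 238 237 237 236 236
  234 235 233 232 231 230]
 [166 185 237 237 238 238 239 222 240 240 229 222 221 237 237 236 236 235
  234 234 232 232 231 230]
 [165 237 236 237 237 238 240 248 244 251 252 249 242 218 209 236 235 234
  234 233 232 231 230 229]
 [164 235 235 235 236 236 237 238 226 247 251 249 216 239 243 175 235 234
  233 232 232 231 230 229]
 [163 233 235 235 235 236 236 236 236 237 238 242 238 235 235 234 234 233
  233 231 231 230 229 190]
 [196 232 233 234 234 235 234 235 234 235 235 235 235 233 233 233 233 232
  231 230 230 229 228 112]
 [234 232 232 233 233 233 233 233 234 234 234 234 232 233 232 232 232 231
  231 229 229 227 229 112]
 [230 230 231 231 232 232 231 232 232 233 233 232 231 232 231 230 230 229
  229 228 227 226 151 112]
 [228 229 230 230 230 230 231 231 231 231 231 230 231 230 230 230 229 229
  230 227 227 226 112 111]
 [227 228 228 229 230 229 229 230 230 230 229 229 228 229 228 229 229 165
  227 226
[... 328 characters left out ...]
99 100  99 247  97  99  99  98 107 160 158 158 159 159 158 158 246
  222 156  88  86 154 152]
 [223 224 152 153 181 122  95  97  98  98  98  98  99  98  97 113 159 147
  169 159  87 110 153 151]
 [ 57  53 131 149 200 108 153 152 154 153 156 138  96  98  98  97 107 245
  241  93  85 153 150  46]
 [ 56  57  56 146 212 109  99  57 144 150 150 152 153 152 154 154 107 244
  242 109  82 149 149  46]
 [153 148 145 144 140 142 143 115 142 105 191 194 196 197 201 207 212 245
  245 139 140 149  57  45]
 [128 139 138 139 192 170 112  93 124 113  48  50  51  52 113 105 146  49
  140 141 139 139  44  44]
 [138 137 138 138 192 125 120 114  89 110  51  51  51 111 111 146 148  50
  141 139 140 139 139  41]]
```

The fit says they are pitched about 39° tips-up with the tail hanging low. I'll take them back to the rest so the rear saddle levels them, then regrip.

```bash
python3 -m inch '[0,0,10,0,42,0,0,25,0,42,0,0,40,0,42,4,-10,40,0,42,12,-30,40,0,42,20,-50,40,0,42,28,-70,40,0,42,36,-90,40,0,42,44,-110,40,0,42,52,-130,40,0,42]'; python3 -m inch '[8,-20,0,0,42,16,-40,0,0,42,24,-60,0,0,42,32,-80,0,0,42,36,-90,0,0,42,38,-96,0,0,42,38,-96,0,0,42,38,-96,-20,0,42,38,-96,-40,0,42,38,-96,-45,0,42]';  python3 -m inch '[0,0,-4,0,42,0,0,-8,0,42,0,0,-12,0,42,0,0,-16,0,42,0,0,-20,0,42,0,0,-24,0,42]'
```

```text
t: 13.77
tool_pos: [0.4945, 0.0872, 0.1206]
orientation: [3.123, 0.341, 0.0]
force: [0.7, -0.1, -0.7]
opening: 0.0394
gripper_force: 5.4
t: 14.6
tool_pos: [0.5303, -0.0059, 0.0729]
orientation: [-3.122, -0.342, 0.005]
force: [5.1, 1.2, 5.8]
opening: 0.039
gripper_force: 6.3
t: 15.1
tool_pos: [0.5361, -0.0067, 0.055]
orientation: [3.122, 0.342, 0.013]
force: [7.7, 2.0, 5.4]
opening: 0.0396
gripper_force: 6.9
```

```bash
python3 -m inch '[1,0,-4,0,42,2,0,-8,0,42,2,0,-12,0,42,2,0,-15,0,42]'
cat > tips.py <<'E'
from h import *
d=cam("wrist"); I=d["image"]; g=cv2.cvtColor(I,cv2.COLOR_BGR2GRAY)
import sys; cv2.imwrite(f"pics/{sys.argv[1]}.png",I); np.save(f"pics/{sys.argv[1]}.npy",d["c2w"])
print([''.join(' .:-=+*#%@'[v//26] for v in g[r,170:340:2]) for r in ()])
for r in range(90,260,5): print(r,''.join(' .:-=+*#%@'[v//26] for v in g[r,180:330:2]))
s=robot.read_state(); print(s["tool_pos"],s["force"],s["opening"],s["gripper_force"])
E
python3 tips.py a1
```

```text
t: 15.43
tool_pos: [0.5379, -0.0067, 0.0396]
orientation: [3.122, 0.342, 0.012]
force: [4.9, 0.6, 2.8]
opening: 0.0392
gripper_force: 5.4
[]
90 ...........................................................................
95 ...........................................................................
100 ................##=.........................................:..............
105 ..............:#%#*-......................................+%@%# ...........
110 ..............-***+:......................................=###* ...........
115 ..............-%#++.......................................=**%#............
120 ...............%#+=.......................................-*##*............
125 ...............%#+.........................................=#%+............
130 ...............%#+.........................................=%#*............
135 ..............:%#+........................................:*****=..........
140 ..............:%#=-......@@@@@@-::::::@@@@%%%@@...........-+*****:.........
145 ..............:%#=-......@@@@@%------:@%%%%%@@@...........-=%%%%%#.........
1
[... 1169 characters left out ...]
*:::::-*%*%%=................
225 .................++-++-:::#%%%%%%%%%%%%%%%%%%%*::::--++=++:................
230 ..........--======++++--:.#%%%%%%%%%%%%%%%%%%%=:::--=+=++=======-:.........
235 ........==========++=++--.#%%%%%%%%%%%%%%%%%%%=::---++=++==========-.......
240 ......-============+=++--:*%%%%%%%%%%%%%%%%%%%-.---++=++:============......
245 .....============-...:++--+%%%%%%%%%%%%%%%%%%#:---++-....-============.....
250 ...:=============.....:++--#%%%%%%%%%%%%%%%%%#---++-......-============= ..
255 ..-=============-......=++--%%%@@%%%%%%%%%%%%*--++-........==============..
[ 0.53691064 -0.00668391  0.03863361] [4.09784153 0.12166182 1.17850475] 0.03965415561195061 4.451976944344456
```

```bash
cat > fit2.py <<'E'
from h import *
from scipy.optimize import least_squares
def fit2(d,tool,yaw,obs):
    # x: pitch, ox, oz, oy, tip sep ; points (x,y,z) with y='m' for the moving tip
    ex=np.array([np.cos(yaw),np.sin(yaw),0]);ey=np.array([-ex[1],ex[0],0]);ez=np.array([0,0,1.])
    def W(p,x):
        y=-20+x[4] if p[1]=='m' else p[1]
        c,s=np.cos(x[0]),np.sin(x[0]); return tool+(ex*(x[1]+c*p[0]-s*p[2])+ey*(x[3]+y)+ez*(x[2]+s*p[0]+c*p[2]))/1000
    r=least_squares(lambda x:np.concatenate([proj(d,W(p,x))-u for p,u in obs]),[.1,0,18,0,35])
    print("pitch",np.degrees(r.x[0]),"ox,oz,oy,sep",np.round(r.x[1:],1),"res",np.round(r.fun,1)); return r.x
E
python3 - <<'E'
from fit2 import *
d=cam("wrist"); d["c2w"]=np.load("pics/a1.npy"); t=np.array([.5369,-.0067,.0386])
fit2(d,t,np.radians(12.5),[((70,-20,0),(299,106)),((70,'m',0),(214,106)),((55,3,5),(248,152)),((55,-20,4),(305,150)),((0,-23,0),(298,219))])
g=cv2.imread("pics/a1.png",0)
for r in range(205,262,3): print(r,''.join(' .:-=+*#%@'[v//26] for v in g[r,190:330]))
E
```

```text
pitch 31.890231347737554 ox,oz,oy,sep [19.4 17.9  1.7 34.8] res [ 6.5  3.5  0.1  3.2 -2.5 -4.5 -2.3 -3.7 -2.7  1.6]
205 ..................:.::..+#####=--::::::::*#%%%%%%%%%%%%%%%%%%%%%%%%%%%%%%%%%%%%%%##::::::::::::-===*%###+:..................................
208 ....................::.-*%%###*---:::::::*#%%%%%%%%%%%%%%%%%%%%%%%%%%%%%%%%%%%%%%##::::::::::::===+%####=...................................
211 .......................=+=#%##*---:::::::=#%%%%%%%@@%%%%%%%%%%%%%%%%%%%%%%%%%%%%%##:::::::::::-===*####+--..................................
214 ......................:===++++++---::::::=#%%%%%%%%%%%%%%%%%%%%%%%%%%%%%%%%%%%%%%#*::::::::::-===+#%%%*=++..................................
217 ......................-=++=+++++---::::::=#%%%%%%%%%%%%%%%%%%%%%%%%%%%%%%%%%%%%%%#*.:::::::::=-=+#%###****-.................................
220 ......................=****==+++=--::::::-#%%%%%%%%%%%%%%%%%%%%%%%%%%%%%%%%%%%%%%#*.:::::::::---*#%%*+%%%#=.................................
223 ......................:=++++-++++---::::::#%%%%%%%%%%%%%%%%%%%%%%%%%%%%%%%%%%%%%%#*.::::::::---=+++=-*##%*:...
[... 1070 characters left out ...]
====-........-=+++=----#%%%%%%%%%%%%%%%%%%%%%%%%%%%%%%%%%%%%#*::-----=+++=:..........-=========================- .......
250 =======================-..........:=+++=----#%%%%%%%%%%%%%%%%%%%%%%%%%%%%%%%%%%%#*-----=++++-............:-=========================-. .....
253 ======================-:...........:=+++=---=#%%%%%%%%%%%%%%%%%%%%%%%%%%%%%%%%%%#=----=+++=-..............:===========================-. ...
256 ======================:.............:=+++=---+%%%%%%@@%%%%%%%%%%%%%%%%%%%%%%%%%#=----=+++=:................:============================-. .
259 =====================:...............:=+++=---+%%%%@@@%%%%%%%%%%%%%%%%%%%%%%%%#=----=+++-...................-==========================:....
```

The pads have ended up about 19 mm behind the grip faces. The forceps are still pitched 32°, with the tail dropped in front of the rear saddle. I'll raise them, move back so the arms land on top of the rear saddle, and lower again.

```bash
python3 -m inch '[0,0,10,0,42,0,0,20,0,42,0,0,35,0,42,0,0,48,0,42,-12,-3,48,0,42,-27,-6,48,0,42,-27,-6,48,0,42,-27,-6,30,0,42,-27,-6,18,0,42,-27,-6,14,0,42]'; python3 -m inch '[0,0,-4,0,42,0,0,-8,0,42,0,0,-12,0,42,0,0,-16,0,42]';python3 -m inch '[0,0,-4,0,42,0,0,-8,0,42,0,0,-12,0,42]'; python3 tips.py a2
```

```text
t: 16.37
tool_pos: [0.506, -0.0128, 0.0489]
orientation: [-3.122, -0.341, 0.004]
force: [-0.5, -0.3, -0.5]
opening: 0.0391
gripper_force: 0.0
t: 16.7
tool_pos: [0.5075, -0.013, 0.0346]
orientation: [3.123, 0.341, 0.001]
force: [-0.1, 0.2, -0.3]
opening: 0.0395
gripper_force: 0.0
t: 16.95
tool_pos: [0.5072, -0.013, 0.0223]
orientation: [3.123, 0.341, 0.0]
force: [0.1, -0.2, 0.3]
opening: 0.0393
gripper_force: 0.0
[]
90 ...............:.%%+-::::###*********@@@%%%%%%%#:::::::::::=%%#............
95 ...............:=%%+-:::@@@@@@%%%@@%@@@@@@@@@@@@%:::::::::==%%*............
100 ............:::::%%*-:::@@@@@%%%%%@@@@@@@@@@@@@@%:::::::::=+%%-:...........
105 ..........::::::.%%#-:::@@@@@%%%%%@@@@@@@@@@@@@@%:::::::::=%%%.............
110 .........::::::::%%#-:::@@@@%%%%%@@@@@@@@@@@@@@@#::::::::-=%%%:::..........
115 ........:::::::::%%%-:::%@@%%%%%@@@@@@@@@@@@@@@@#::::::::=+%%=::::::.:.....
120 .......::::::::::@%%-:::@@@@@%%%@@@@@@@@@@@@@@@@#::::::::=#%%::::::::::....
125 ......:::::::::::=%%=-::@@@@%%%%%@@@@@@@@@@@@@@@#:::::::-=%%#:::::::::::...
130 .*%*=#%@@@@@@@@@@#%%++%%%@@@@@@@@@@@@@@
[... 1436 characters left out ...]
%%%%%%%%%%%-=++:::::::..................
225 .................::::....+++-%%%%%%%%%%%%%%%%--++.::::.:::.................
230 ..........--========:....=+*-+%%%%%%%%%%%%%%*-++-:::...-========-:.........
235 ........===========:.....:*++-%%%%%%%%%%%%%%-=++.::.....===========........
240 ......:===========-......:#++-+%%%%%%%%%%%%--++*........:===========-......
245 .....-============........#*++-%%%%%%%%%%%=-++#*.........-============.....
250 ....=============:........#%++-=%%%%%%%%%#-++*%+..........-============-...
255 ..-=============-.........#%*++-%%%%%%%%%-=++%#+...........==============..
[ 0.50657906 -0.01296185  0.02147189] [-0.67500238 -0.38308094  0.02004853] 0.03919549919765653 0.0
```

The forceps have slipped out of the pads and appear to be lying on the rest again (grip force 0). I'll open, rise and check.

```bash
python3 -m inch '[0,0,0,0,60,0,0,0,0,70,0,0,0,0,80,0,0,15,0,90,0,0,40,0,95,10,3,60,0,95,26,6,60,0,95,26,6,60,0,95,26,6,60,0,95]'; sed -i 's/range(90,260,5)/range(int(sys.argv[2]),int(sys.argv[3]),4)/' tips.py; python3 tips.py a3 100 300
```

```text
t: 17.75
tool_pos: [0.5335, -0.007, 0.083]
orientation: [3.123, 0.342, 0.001]
force: [-0.4, 1.3, -0.7]
opening: 0.0875
gripper_force: 0.0
[]
100 ...........-==::---====%#---:::......-=-=-............-***:................
104 ...........**+++++++*******##########-==:=%%%%@@@@@@@@@%%%=................
108 ......................:%#:...........=--::............=%%%-................
112 ......................:=+:............................=%#..................
116 ......................%=*:......::...:::::::::::.....:+%+..................
120 ......................#=*:...:::::..::.:::::::::::::.-%%:..................
124 ......................%=*:.:::::::::::::::::::::::::.-%%...................
128 ......................#%%-:.@@@######@@@@@@@@%.::::::-%#...................
132 .......................#%-:.@@@@%%%@%@@@@@@@@@.::::::*%+...................
136 ....................::.#%=:.@@@%%%%@@@@@@@@@@@.:::::-#%=:..................
140 .....................::#%=:.@@@%%%%@@@@@@@@@@@.:::::-%%::..................
144 ...................::::%%=:.@@%%%%@@@@@@@@@@@@::::::=%#.::..:..............
[... 2440 characters left out ...]
=---%*=====...........................  
272 ............................++++++++--++++++++:.......................... .
276 ..........................:-++++=++++=++++=+++-:........................ ..
280 ..........................+=*@@@@@@@@@@@@@@@@%+=........................ . 
284 ..........................@@*#@@@@@@@@@@@@@@@%@@....................... .. 
288 ::::::..::.::::::.:.:.:::........................::::::::..:...::::::::::..
292 ----------------------------:-:::::::::::::::::::--------------------------
296 ---------------------------------------------------------------------------
[ 0.53245366 -0.00700552  0.08210855] [-0.30317572 -0.35828244 -0.34140296] 0.08830259197492528 0.0
```

Run:
```python
from fit2 import *
g=cv2.imread("pics/a3.png",0)
for r in range(66,112,3): print(r,''.join(' .:-=+*#%@'[v//26] for v in g[r,190:320:1]))
for r in range(164,194,3): print(r,''.join(' .:-=+*#%@'[v//26] for v in g[r,190:320:1]))
```

```text
66 ..................................................................:.:.::::::::::::::::::::::::::::::.::.:.:.......................
69 .......................................................................:.....:::::.::::::::::.::..................................
72 ....................................................................................:.............................................
75 .......................................::.........................................................................................
78 .....................................*%%%#+.......................................................=%#+:...........................
81 ....................................-%%#+*-......................................................=#%%#*:..........................
84 ....................................-#%#+*.......................................................+#*%%%:..........................
87 ....................................+%%#=+.......................................................+#*%%#...........................
90 .........................
[... 1697 characters left out ...]
::.:::...................
179 ...........................:::::::.@%%#+%%=::-@@%%%%%%%@@@@@@@@@@@@@@@@@@@@@@@@@@:::::::-=*%%#%%%#.:::::.:.:::....................
182 ...........................:::::::.*%%#+%%*-:-@%@@%%%%%%%%@@@@@@@@@@@@@@@@@@@@%@@:::::::-=%%#+%%%=.:::::::::::....................
185 ............................:::::..-@%%=+%#:::#%%%%%%%%%%%%%%%%%%%%%%%%%%%%%%%%##:::::::=+%%##%%#.:::::::::::.....................
188 ..............................:::...:::=%%%--:##%%%%%%%%%%%%%%%%%%%%%%%%%%%%%%%##::::::=+%%%*%@@+.:::::.:::.......................
191 ...............................::::..:.:*+++--##%%%%%%%%%%%%%%%%%%%%%%%%%%%%%%%##:::::==*%%#:::::::::.............................
```

Run:
```python
from fit2 import *
d=cam("wrist"); d["c2w"]=np.load("pics/a3.npy"); t=np.array([.5324,-.0070,.0821])
def go(tag,obs,t):
    yaw0=np.radians(12.5)
    def W(p,x):
        yaw=yaw0+x[4]; ex=np.array([np.cos(yaw),np.sin(yaw),0]);ey=np.array([-ex[1],ex[0],0]);ez=np.array([0,0,1.])
        c,s=np.cos(x[0]),np.sin(x[0]); return t+(ex*(x[1]+c*p[0]-s*p[2])+ey*(x[3]+p[1])+ez*(x[2]+s*p[0]+c*p[2]))/1000
    r=least_squares(lambda x:np.concatenate([proj(d,W(p,x))-u for p,u in obs]),[.1,0,-48,0,0]); x=r.x
    print(tag,"pitch",np.degrees(x[0]),"dyaw",np.degrees(x[4]),"ox oz oy",np.round(x[1:4],1),"world z grip",t[2]*1000+x[2],np.round(r.fun,1))
o=[((70,-20,0),(290,82)),((70,20,0),(230,82)),((55,3,7),(259,103)),((0,-23,3),(287,178)),((0,23,3),(225,177))]
go("now",o,t)
d["c2w"]=np.load("pics/w4.npy"); t=np.array([.5306,-.0058,.0776]); q=lambda x,y:np.array((x/2.6+160-.4,y/2.6+60-.4))
# w4 saved pose was read ~ while settling
go("before",[((70,-20,0),q(332,140)),((70,20,0),q(179,140)),((55,3,7),q(253,199)),((0,-23,3),q(342,397)),((0,23,3),q(173,395))],t)
```

```text
now pitch 8.445330685679929 dyaw -2.019102618111939 ox oz oy [ 28.9 -48.9   0. ] world z grip 33.19936944332712 [ 0.1  0.7  1.6 -1.6 -3.3  0.7  0.9  0.7  1.  -0.5]
before pitch -0.34011002831975196 dyaw 0.1943395955439409 ox oz oy [  1.  -42.5  -0.7] world z grip 35.060869805002596 [ 1.1 -0.   1.1 -0.1 -2.4 -0.2 -0.5 -0.2  0.8  0.6]
```

Run:
```python
from h import *
d=cam("wrist"); d["c2w"]=np.load("pics/a3.npy"); t=np.array([532.4,-7.0])
y=np.radians(12.5); ex=np.array([np.cos(y),np.sin(y)]);ey=np.array([-ex[1],ex[0]])
for n,u,z in [("faceR rear",(287,189.5),.031),("faceL rear",(227,187),.031),("bar rear top",(255,171),.028),("bar rear top34",(205,172.5),.034),("fingL",(180,236),.0821),("fingR",(330,236),.0821),("face R outer",(288,185),.033),("face L outer",(224.5,180),.033)]:
    p=onz(d,u,z)[:2]*1000-t; print(n,np.round([p@ex,p@ey],1))
```

```text
faceR rear [ 17.8 -24.1]
faceL rear [19.8 21.9]
bar rear top [31.6  0.5]
bar rear top34 [31.9 38. ]
fingL [ 1.7 48.1]
fingR [  1.7 -47. ]
face R outer [ 21.9 -24.5]
face L outer [25.8 23.5]
```

```bash
python3 -m inch '[18,4,0,-2,75,18,4,-20,-2,65,18,4,-40,-2,65,18,4,-55,-2,65,18,4,-63,-2,65,18,4,-67,-2,65,18,4,-67,-2,65]' 20; python3 -m inch '[0,0,0,0,52,0,0,0,0,48,0,0,0,0,45,0,0,0,0,42,0,0,0,0,40,0,0,0,0,38,0,0,0,0,38,0,0,0,0,38]' 20; python3 -m inch '[0,0,2,0,38,0,0,4,0,38,0,0,7,0,38,0,0,11,0,38,0,0,15,0,38,0,0,20,0,38,0,0,25,0,38,0,0,30,0,38,0,0,30,0,38]'; python3 tips.py a4 70 250
```

```text
t: 18.48
tool_pos: [0.5499, -0.003, 0.0145]
orientation: [-3.128, -0.286, 0.004]
force: [-0.3, 0.5, -0.1]
opening: 0.0607
gripper_force: 0.0
t: 19.15
tool_pos: [0.5522, -0.0031, 0.0167]
orientation: [3.128, 0.286, 0.003]
force: [0.2, -0.1, 6.3]
opening: 0.0359
gripper_force: 9.2
t: 19.9
tool_pos: [0.552, -0.0031, 0.0471]
orientation: [3.128, 0.286, 0.003]
force: [0.1, -1.2, -0.9]
opening: 0.0356
gripper_force: 7.5
[]
70 ........................::::::::::::::::::::::::::::::--===-:::::.::.......
74 ..........................::::::::::::::::::::::::::::::::::::::::.........
78 ............................:.:::::::::::::::::::::::::::::::.:............
82 ..................................:::::::::::::::::::::::::::..............
86 ........................................:.:::::::.:..:.....................
90 ...........................................................................
94 ...........................................................................
98 ...........................................................................
102 ...........................................
[... 2327 characters left out ...]
%%==.....................
222 .....................==++-.#%%%%%%%%%%%%%%%%%%#::-++==:....................
226 .................:=====++-.#%%%%%%%%%%%%%%%%%%#::-++=====-.................
230 ...........:-=======+**++-:#%%%%%%%%%%%%%%%%%%#::-+++++=======--...........
234 ..........===========++=++:*%%%%%%%%%%%%%%%%%%#.:=++++===========-.........
238 ........:===========:++-++-=%%%%%%%%%%%%%%%%%%*.:=++++-===========-........
242 .......:============.++=++-:%%%%%%%%%%%%%%%%%%*.:=++++:-===========-.......
246 ......-============-.=++++-:#%%%%@@@%%%%%%%%%%*.-++=++..=============......
[ 0.55177418 -0.0031141   0.04657329] [-0.06923482 -0.27986733 -0.49470126] 0.035774962108947816 7.476538717746735
```

```bash
cat > fit3.py <<'E'
from h import *
from scipy.optimize import least_squares
def fit3(d,tool,yaw0,obs,gap):
    # pitch, ox, oz, oy, dyaw, theta ; oz prior 18+-3, theta prior from gap at pads
    def W(p,x):
        yaw=yaw0+x[4]; ex=np.array([np.cos(yaw),np.sin(yaw),0]);ey=np.array([-ex[1],ex[0],0]);ez=np.array([0,0,1.])
        X,Y,Z=p[:3]
        if len(p)>3: # on moving arm, rotate about pivot (-90,0)
            a=-x[5]; X,Y=-90+(X+90)*np.cos(a)-Y*np.sin(a),(X+90)*np.sin(a)+Y*np.cos(a)
        c,s=np.cos(x[0]),np.sin(x[0]); return tool+(ex*(x[1]+c*X-s*Z)+ey*(x[3]+Y)+ez*(x[2]+s*X+c*Z))/1000
    r=least_squares(lambda x:np.concatenate([proj(d,W(p,x))-u for p,u in obs]+[[(x[2]-18)/2,x[4]*57/1.5]]),[.1,0,18,0,0,.1]); x=r.x
    print("pitch",np.degrees(x[0]).round(1),"ox oz oy",np.round(x[1:4],1),"dyaw",np.degrees(x[4]).round(1),"theta",x[5].round(3),"res",np.round(r.fun,1)); return x,W
E
python3 - <<'E'
from fit3 import *
d=cam("wrist"); d["c2w"]=np.load("pics/a4.npy"); t=np.array([.5518,-.0031,.0466])
fit3(d,t,np.radians(10.5),[((70,-20,0),(281,111)),((70,20,0,1),(226,111)),((55,3,7),(233,154)),((55,-20,5),(286,147)),((9,-23,0),(287,219))],.0358)
g=cv2.imread("pics/a4.png",0)
for r in range(134,196,2): print(r,''.join(' .:-=+*#%@'[v//26] for v in g[r,205:300]))
E
```

```text
pitch 20.0 ox oz oy [10.7 16.1  5.1] dyaw 2.9 theta 0.098 res [ 2.3  0.3  0.   0.5 -1.6 -1.6 -1.5  0.6  1.   0.3 -1.   1.9]
134 .................*%%%#=:..................................................=#%%%*-..............
136 .................#%%%#=:.................................................:=*###*++=-...........
138 .................#%%%#=.................................................:=++++++++++-..........
140 .................#%%%#-............................:...:.:..:...........:-++++++++++-..........
142 .................#%%%*-............::::.:::.::::::..:::..::.:...........:-=++++++++++-.........
144 ................:#%%#=:-:::::::::::::::::::::::::::::::::::::::::.......:-+*#%%%%%%%%+:........
146 ................=#%%+:::::::::::::::::::::::::::::::::::.....:...........:+#%%%%%%%%#*-........
148 ................=%%#-::::::::---:::.........:::::----====+=+++++++***##*#####%%%%%%%#*-........
150 .............::.-##=-----:::-===-:+*#############%%%%%%%%%%%%%%%%%%%%%%%%%@@@@@@@@%%#+-........
152 =+++****##########%+-=--::::-----:=%@%@@@@@@@@@@@@@@%%@%%%%%%%%%%%%%%%%%
[... 1423 characters left out ...]

182 .......::::::.%%%+-*%#=-::@@@@@@@@@@@@@@@@@@@@@@@@@@@@%%%%%%%%%%%%@:::::::==%%%%#*..::::.......
184 ......:::::::.%%%+:%%#*--:@@@@@@@@@@@@@@@@@@@@@@@@@@@@@@@%%%%%%%%%@:::::::==%%%%#*..:::........
186 .......::::::.%%%+=%%#*-::@@@@@@@@@@@@@@@@@@@@@@@@@@@@@@%%%%%%%%%@@:::::::==%%%%#=.............
188 ..............@%%+*%%%*--:@@@@@@@@@@@@@@@@@%%%%***********++++**%%#:::::::==%%%%#=.............
190 ...........:..%%%+%%%%#--:+@@#++++++++++++++===+++++++++++++++==+%#=::::::=+%%%%#-.............
192 ..............+***%%%%*--:-##++++++++++++++++++++++++++++++++++++*#=.:::::=+%%%%*:.............
194 .................=%%%%*--:-#*+++++++++++++++++++++++++++++++++=++++++++++==+%%%%*+++*###*******
```

Pitch is 20° with the pads on the rear part of the faces, and this hold is firm (7.5 N). I'll lift, shift back so the arms settle on both saddles, press level and release.

```bash
python3 -m inch '[0,0,10,0,38,0,0,25,0,38,0,0,40,0,38,-5,-1,40,0,38,-12,-3,40,0,38,-20,-4,40,0,38,-27,-6,40,0,38,-31,-7,40,0,38,-31,-7,40,0,38]'; python3 tips.py a5 90 130; python3 -m inch '[0,0,-15,0,38,0,0,-28,0,38,0,0,-36,0,38,0,0,-42,0,38,0,0,-48,0,38,0,0,-53,0,38]'; python3 -m inch '[0,0,-5,0,38,0,0,-10,0,38,0,0,-14,0,38,0,0,-17,0,38,0,0,-17,0,38]';  python3 tips.py a6 74 260
```

```text
t: 20.75
tool_pos: [0.5184, -0.0102, 0.0847]
orientation: [-3.128, -0.286, 0.003]
force: [0.5, -0.2, -0.6]
opening: 0.0358
gripper_force: 7.5
[]
90 ...........................................................................
94 ...........................................................................
98 ...........................................................................
102 ...............................::.:::::::.:................................
106 .......................#*:..::::::.::.......::..*##........................
110 ......................#%%*%@@@@@@@@@@@@@@@@@*.:-#%%*.......................
114 .....................:#%#*%@@@@@@@@@@@@@@@@@#.::#%*+:......................
118 ....................:-%%++%@@@@@@@@@@@@@@@@@#::.**%#-......................
122 ..................::.-%%*=%@@@@@@@@@@@@@@@@@%:::+*%%+......................
126 ..................:::-%#+:*@@@@@@@@@@@@@@@@@%::::=%%=:.....................
[ 0.51915807 -0.01016089  0.08501801] [-0.40305816 -0.13522591 -1.00932591] 0.03560694829536259 7.477173283696175
t: 21.3
tool_pos: [0.5204, -0.01, 0.0323]
or
[... 3397 characters left out ...]
=****+========-...........
234 ..........===========**=*++%%%%%%%%%%%%%%%%%%%%#:=*+**+==========-.........
238 ........:===========:**=**+%%%%%%%%%%%%%%%%%%%%#:=*+**=============........
242 .......:============.**=**=%%%%%%%%%%%%%%%%%%%%#:=*+**=-============.......
246 ......-============-.+*=**-%%%%%%%%%%%%%%%%%%%%#-+*+**-:=============......
250 .....-=============..+*+**-%%%%%%%%%%%%%%%%%%%%%-+*+**:.-=============.....
254 ....==============-..+*+**=%%%%%%%%%%%%%%%%%%%%%-**+**:..==============....
258 ...===============......**=+%%%%%%%%%%%%%%%%%%%*-**=::...-==============...
[ 0.52072513 -0.00999814  0.01595156] [-1.0374813  -0.39447193  0.3539537 ] 0.03545894072006314 7.553712576627731
```

```bash
python3 - <<'E'
from fit3 import *
d=cam("wrist"); d["c2w"]=np.load("pics/a6.npy"); t=np.array([.5207,-.0100,.0160])
fit3(d,t,np.radians(10.5),[((70,-20,0),(280,106)),((70,20,0,1),(231,105)),((55,3,7),(236,142)),((55,-20,5),(285,134)),((9,-23,0),(286,219))],.0358)
d["c2w"]=np.load("pics/a5.npy"); t=np.array([.5192,-.0102,.0850])
fit3(d,t,np.radians(10.5),[((70,-20,0),(281,111)),((70,20,0,1),(226,111)),((55,3,7),(233,154)),((55,-20,5),(286,147)),((9,-23,0),(287,219))],.0358)
E
python3 -m inch '[0,0,-2,0,38,0,0,-3,0,38,0,0,-3,0,38]'
```

```text
pitch 3.6 ox oz oy [ 9.4 15.5  5.3] dyaw 1.9 theta 0.095 res [ 1.5 -0.4 -0.  -0.2 -1.  -2.7 -2.1  3.1  1.8  0.4 -1.3  1.3]
pitch 19.9 ox oz oy [ 9.9 15.5  5.3] dyaw 2.8 theta 0.098 res [ 2.3  0.2  0.   0.5 -1.8 -1.6 -1.5  0.7  1.1  0.4 -1.3  1.9]
t: 22.07
tool_pos: [0.5211, -0.01, 0.0137]
orientation: [3.128, 0.286, 0.003]
force: [-1.2, 1.0, 6.0]
opening: 0.0356
gripper_force: 7.6
```

```bash
python3 -m inch '[0,0,2,0,38,0,0,4,0,38,0,0,7,0,38,0,0,11,0,38,0,0,16,0,38,0,0,24,0,38,0,0,36,0,38,0,0,50,0,38,0,0,60,0,38,0,0,60,0,38]'; python3 tips.py a7 74 230
```

```text
t: 22.9
tool_pos: [0.5224, -0.0103, 0.0762]
orientation: [3.127, 0.286, 0.008]
force: [0.7, -0.4, -0.8]
opening: 0.0355
gripper_force: 7.5
[]
74 ...........................................................................
78 . ... .....................................................................
82 ...........................................................................
86 ...........................................................................
90 ...........................................................................
94 ...........................................................................
98 ...........................................................................
102 .........................**:...................+#*.........................
106 ........................#%%*..................:#@%+........................
110 .......................:%%*=......::..::::::...##@#........................
114 .......................-@#*=++#%%@@@@@@@@@@%.:.+#@#:.......................
118 .......................+@*+@@@@@@@@@@@@@@@@@..:=*@%-.......................
122 .
[... 1569 characters left out ...]
@%#.::.................. 
202 ...................::.@%%-:-%%%%%%%%%%%%%%%%#::::-@%#.:....................
206 ...................:..@%%-::%%%%%%%%%%%%%%%%#::::-@%#......................
210 ......................*++-.:#%%%%%%%%%%%%%%%%:::::%%#......................
214 ....................:.+++-:.#%%%%%%%%%%%%%%%%-::::%%#......................
218 ......................=++-..#%%%%%%%%%%%%%%%%=::::%*#......................
222 .....................-=**-..#%%%%%%%%%%%%%%%%=:::-+*+-.....................
226 .................:==---+*-..#%%%%%%%%%%%%%%%%=:::-+*=--==-.................
[ 0.52169816 -0.01021437  0.07474803] [-0.00484247  0.04738074 -0.45467955] 0.035328361167178655 7.475575357675552
```

Run:
```python
from fit3 import *
d=cam("wrist"); d["c2w"]=np.load("pics/a7.npy"); t=np.array([.5217,-.0102,.0747])
x,W=fit3(d,t,np.radians(10.5),[((70,-20,0),(279,108)),((70,20,0,1),(231,107)),((55,3,7),(236,141)),((55,-20,5),(284,136)),((9,-23,0),(286,221))],.0358)
g=cv2.imread("pics/a7.png",0)
for r in range(98,160,2): print(r,''.join(' .:-=+*#%@'[v//26] for v in g[r,215:300]))
for r in range(206,232,2): print(r,''.join(' .:-=+*#%@'[v//26] for v in g[r,205:300]))
```

```text
pitch -0.7 ox oz oy [ 8.8 17.1  5.5] dyaw 1.6 theta 0.092 res [ 1.6 -0.1 -0.  -0.1 -0.5 -1.6 -2.   1.8  1.   0.1 -0.4  1.1]
98 .....................................................................................
100 .....................................................................................
102 ..............=***+:......................................:+*##*:....................
104 ............-#%%%%#*=.....................................*%%%%%#-...................
106 ............-#%%%%#*-....................................:*#%@%%#+...................
108 ............=#%%%##+-....................:................+#%%%##*:..................
110 ...........:+%@%#**=:.................:.::::..............+###@@%#-..................
112 ...........-*%@%***=:.....................................-*##%@%#=..................
114 ...........-#@%#***==++++#%%%%@@@@@@@@@@@@@@@@@@@@@%-..:..:+##%@%#+:.................
116 ...........-#@%**++%@@@@@@@@@@@@@@@@@@@@@@@@@@@@@@@@#..::..+#*%@@%+:.................
118 ..........:+%@%**++@@@@@@@@@@@@@@@@@@@@@@@@@@@@@@@@@#...::.=#*#@@%*-.....
[... 2412 characters left out ...]

218 ...................=+++++-:...=#%%%%%%%%%%%%%%%%%%%%%%%%%%%%%%%%#=.:::::::+%%*%#:..............
220 .................--=+++++-:...:#%%%%%%%%%%%%%%%%%%%%%%%%%%%%%%%%#=.:::::::+%#++=--:............
222 .................--=++**+-:.:.:#%%%%%%%%%%%%%%%%%%%%%%%%%%%%%%%%#=.::::.:--+***+---............
224 ................----++**+-:....#%%%%%%%%%%%%%%%%%%%%%%%%%%%%%%%%#=.::::.:--+***+---:...........
226 ........:::====-----=+**+-:....##%%%%%%%%%%%%%%%%%%%%%%%%%%%%%%%#=.::::.:-=+**+=----====--:....
228 ...:--========-+++++-+**+-:....##%%%%%%%%%%%%%%%%%%%%%%%%%%%%%%%#*.::::.:-=+*+++++++==========-
230 -==============+***+=+**+--....*#%%%%%%%%%%%%%%%%%%%%%@@%%%%%%%%#*.::::::-=+*+++***+===========
```

Now level (pitch -0.7°) and firmly held. I'll carry them to the tote.

```bash
python3 - <<'E'
from fit3 import *
d=cam("wrist"); d["c2w"]=np.load("pics/a7.npy"); t=np.array([.5217,-.0102,.0747])
x,W=fit3(d,t,np.radians(10.5),[((70,-20,0),(278.5,107)),((70,20,0,1),(231,107)),((55,3,7),(236,141)),((55,-20,5),(284,136)),((9,-23,0),(286,221))],.0358)
a,b,ax=W((70,-20,0),x),W((70,20,0,1),x),W((70,0,0),x); print(a,b,(a+b)/2,ax,np.linalg.norm(a-b)); print("shift",np.array([.511,.2346,.100])-(a+b)/2)
E
python3 -m inch '[0,0,10,0,38,0,0,25,0,38,0,0,35,0,38,-3,6,35,0,38,-9,18,35,0,38,-17,36,35,0,38,-25,56,35,0,38,-33,76,35,0,38,-40,96,35,0,38,-47,116,35,0,38]'
```

```text
pitch -0.2 ox oz oy [ 8.9 17.3  5.4] dyaw 1.8 theta 0.094 res [ 1.9  0.5 -0.  -0.3 -0.8 -1.6 -2.1  1.6  1.2 -0.1 -0.3  1.2]
[ 0.60190173 -0.0076385   0.09179392] [0.59773418 0.01695102 0.09179018] [0.59981795 0.00465626 0.09179205] [0.59763809 0.01190175 0.09179392] 0.02494018681651077
shift [-0.08881795  0.22994374  0.00820795]
t: 23.88
tool_pos: [0.4712, 0.1077, 0.1065]
orientation: [-3.128, -0.287, 0.003]
force: [0.1, -0.3, -0.2]
opening: 0.0355
gripper_force: 7.5
```

```bash
python3 -m inch '[-7,19,0,0,38,-14,38,0,0,38,-21,57,0,0,38,-27,76,0,0,38,-32,92,0,0,38,-36,103,-4,0,38,-38,109,-10,0,38,-38,109,-17,0,38,-38,109,-23,0,38,-38,109,-26,0,38]'; python3 -m inch '[0,0,0,0,38,0,0,0,0,38,0,0,0,0,38]'
python3 - <<'E'
from h import *
d=cam("wrist"); g=d["image"]; cv2.imwrite("pics/b1.png",g); np.save("pics/b1.npy",d["c2w"]); g=cv2.cvtColor(g,cv2.COLOR_BGR2GRAY)
for r in range(98,200,2): print(r,''.join(' .:-=+*#%@'[v//26] for v in g[r,200:300]))
print(robot.read_state()["tool_pos"])
E
```

```text
t: 24.72
tool_pos: [0.4343, 0.2141, 0.0798]
orientation: [3.128, 0.286, -0.003]
force: [-0.8, 0.3, -1.7]
opening: 0.0359
gripper_force: 7.5
t: 24.97
tool_pos: [0.4356, 0.2145, 0.0818]
orientation: [-3.129, -0.285, -0.0]
force: [1.1, -0.1, -0.7]
opening: 0.0355
gripper_force: 7.5
98 @@@@@@@@@@@@@@@@@@@@@@@@@@@@@@@@@@@@@@@%%%%%%%%%%%%%%%%@@@@@@@@@@@@@@@@@@@@@@@@@@@@@@@@@@@@@@@@@@@@@
100 @@@@@@@@@@@@@@@@@@@@@@@#%%%%%#%%%%%%%%%@@@@%%%%%%%%%%%***#@#@@@@@@@@@@@@@@@@@@@@@@@@@@@@@@@@@@@@@@@@
102 @@@@@@@@@@@@@@@@@@@@@@@@@@@@@%%%%%%@%%@@@@@@@@@@@%%%%%****##@@@@@@@@@@@@@%%%@@%%@@@@@@@@@@@@@@@@@@@@
104 @@@@@@@@@@@@@@@@@@@@@@@@@@@@@@@@@@#%@@@@@@@@@@@@@@@@%#*%*##*%%%%@@@@@@@@%%@@@@@%%@@@@@@@@@@@@@@@@@@@
106 @@@@@@@@@@@@@@@@@@@@@@@@@@@@@@@@@@%%@@@@@@@@@@@@@@@@@*#%%@%%@%%%%%%%%##%#%@@@@@@#@@@@@@@@@@@@@@@@@@@
108 @@@@@@@@@@@@@@@@@@@@@@@@@@@%@@@@@@#@@@@@@@@@@@@@@@@@@#%@@@@@@@@@@@@@%@@%*#@@@@@%##@@@@@@@@@@@@@@@@@@
110 @@@@@@@@@@@@@@@@@@@@%%@@@@@%@@@@###%@@@@@@@@@@@@@@@@@##@@@@@@@@@@@@@@@@%*#@%@@@@@#@@@@@@@@@@@@@@@@@@
112 @@@@@@@@@@@@@@@@@@@@@%%%%%#%@@@@#**%@@@@@@@@@@@@@@@@%#@%#@%%@@@@@@@@@@@%**%@@@@@@#
[... 3868 characters left out ...]
*@@%*********+*@@@@@#**************
188 ==++*#%%@%%%%%%%%%%%%%*=@@%@@+=***********************************************+*@@@@@#**************
190 ---------====++*#%%@@**=@@@@@+=***********************************************+*@@@@@#**************
192 ---=------=---------===-@@@@@+=***********************************************+*@@@@@#**************
194 --------------=---------@@@@@+======++****************************************+*@@@@@#**************
196 ------------------------@@@@@*=----------=====++**************@%%%%***********+*@@@@@***************
198 -----------------------:@@@@@*=--------------------=====+++*******************+*@@@@@***************
[0.43564796 0.21463521 0.08198976]
```

```bash
python3 -m inch '[0,0,0,0,37.5,0,0,0,0,37,0,0,0,0,36.5,0,0,0,0,36,0,0,0,0,35.5,0,0,0,0,35,0,0,0,0,35,0,0,0,0,35]'
python3 - <<'E'
from h import *
d=cam("wrist"); g=d["image"]; cv2.imwrite("pics/b2.png",g); np.save("pics/b2.npy",d["c2w"])
cv2.imwrite("pics/cb2.png",cv2.resize(g[95:195,195:305],None,fx=7,fy=6,interpolation=cv2.INTER_CUBIC)); print(robot.read_state()["tool_pos"])
E
```

```text
t: 25.68
tool_pos: [0.4351, 0.215, 0.0816]
orientation: [-3.128, -0.286, 0.0]
force: [0.0, -0.5, -0.9]
opening: 0.0328
gripper_force: 8.6
[0.43509531 0.21497018 0.08160787]
```

View pics/cb2.png

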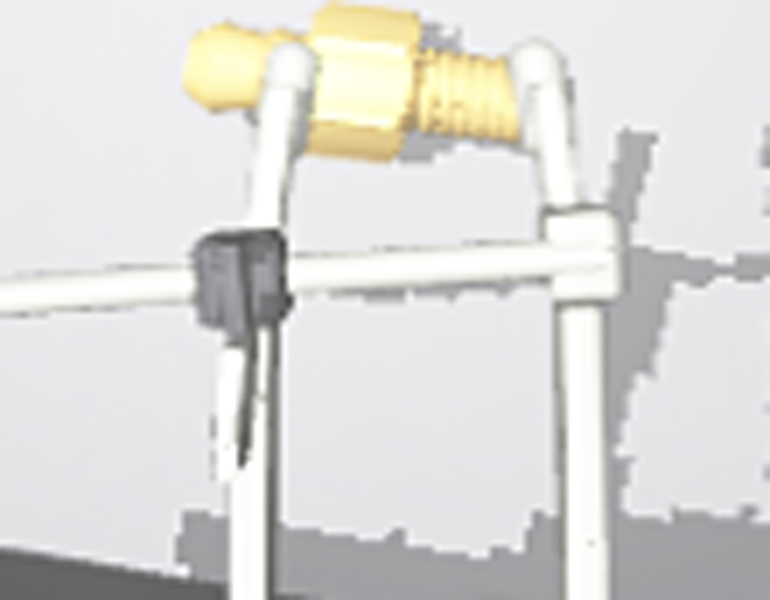

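The last picture shows the union lying between the two tips. The rider's blade tip is at crop (241,343), and the pointer is the light strip with its top at crop (231,472). They are close to alignment, so I'll compute the remaining offset in the forceps frame.

Run:
```python
from fit3 import *
d=cam("wrist"); d["c2w"]=np.load("pics/b2.npy"); t=np.array([.4351,.2150,.0816])
q=lambda x,y:np.array((195+x/7-.43,95+y/6-.42))
x,W=fit3(d,t,np.radians(10.5),[((70,-20,0),q(540,65)),((70,20,0,1),q(291,68)),((55,-20,5),q(585,255)),((9,-23,0),(286,221))],.0328)
yaw=np.radians(10.5)+x[4]; 
for dy in (-1,0,1):
  yy=yaw+np.radians(dy); ex=np.array([np.cos(yy),np.sin(yy)]);ey=np.array([-ex[1],ex[0]])
  G=W((0,0,0),x)
  for z in (27,31,35):
    f=lambda u:(lambda p:np.round([p@ex,p@ey],1))((onz(d,q(*u),t[2]+z/1000)-G)[:2]*1000)
    print(dy,z,"ptr top",f((231,472)),"blade",f((241,340)),"ptrbase?",f((240,350)))
print("tips",W((70,-20,0),x),W((70,20,0,1),x))
```

```text
pitch 1.1 ox oz oy [ 8.8 18.4  6.1] dyaw 4.1 theta 0.134 res [ 2.1  0.3 -0.  -0.1 -1.7 -0.2 -0.4 -0.   0.2  2.7]
-1 27 ptr top [39.2  5.4] blade [49.8  3.9] ptrbase? [49.   4.1]
-1 31 ptr top [40.  5.] blade [50.4  3.6] ptrbase? [49.6  3.7]
-1 35 ptr top [40.9  4.6] blade [51.   3.2] ptrbase? [50.2  3.3]
0 27 ptr top [39.3  4.7] blade [49.9  3.1] ptrbase? [49.1  3.2]
0 31 ptr top [40.1  4.3] blade [50.5  2.7] ptrbase? [49.7  2.8]
0 35 ptr top [41.   3.9] blade [51.   2.3] ptrbase? [50.3  2.4]
1 27 ptr top [39.3  4. ] blade [50.   2.2] ptrbase? [49.2  2.3]
1 31 ptr top [40.2  3.6] blade [50.5  1.8] ptrbase? [49.7  2. ]
1 35 ptr top [41.1  3.1] blade [51.1  1.4] ptrbase? [50.3  1.6]
tips [0.51484484 0.22136258 0.10138573] [0.51141441 0.23946433 0.10141037]
```

Run:
```python
from h import *
d=cam("wrist"); d["c2w"]=np.load("pics/b2.npy")
q=lambda x,y:np.array((195+x/7-.43,95+y/6-.42))
g=cv2.cvtColor(cv2.imread("pics/b2.png"),cv2.COLOR_BGR2GRAY)
for a,b in [((20,292),(180,281)),((20,292),(530,260)),((300,275),(530,260))]:
    for z in (.100,.106):
        v=(onz(d,q(*a),z)-onz(d,q(*b),z)); print("yaw from rod",np.degrees(np.arctan2(v[1],v[0]))-90)
a,b=q(581,320),q(589,590); v=onz(d,a,.1)-onz(d,b,.1); print("fixed arm",np.degrees(np.arctan2(v[1],v[0])))
for r in range(146,178): print(r,' '.join('%3d'%v for v in g[r,221:240]))
```

```text
yaw from rod 14.076766787571998
yaw from rod 14.076766787572083
yaw from rod 14.254914088229398
yaw from rod 14.254914088229384
yaw from rod 14.88926226242802
yaw from rod 14.889262262427962
fixed arm 13.00826713570762
146 238 227 159 144 155 132 151 156 144  90 141 120 117 111  97 148 238 236 235
147 236 241 172 141 154 126 148 152 149  92 125 114 113 106  89 220 237 235 234
148 235 238 174 135 137 117 145 153 154  94 110 111 104  97 180 239 236 234 234
149 234 236 214 188 160 150 148 153 158 105 113 159 131 104 242 238 235 234 234
150 233 234 235 239 226 226 171 144 145 115 124 236 167 114 239 236 234 234 233
151 233 233 233 234 236 241 187 138 132 126 116 255 179 112 238 236 234 234 234
152 233 233 233 233 234 232 164 131 133 126 112 254 175 111 238 235 234 233 234
153 233 232 233 233 233 234 239 239 209 126 112 254 174 110 239 235 233 233 233
154 233 233 233 232 232 245 255 255 249 133 109 253 171 109 239 235 233 233 233
155 232 233 233 232 232 246 255 255 251 132 135 254 164 108 239 234 233 233 232
156 232 232 233 233 231 244 255 255 237 124 153 254 158 128 239 234 233 233 233
1
[... 978 characters left out ...]
 229 255 234 254 101 123 255 246 141 138 238 232 231 231 231
170 229 229 230 231 204 255 253 255  95 193 255 245 140 139 237 232 230 231 231
171 229 229 229 231 198 255 255 255  87 182 255 244 138 141 237 231 230 230 230
172 229 229 229 230 207 255 255 255 117 255 255 244 133 140 237 231 230 230 230
173 229 229 229 230 215 255 255 251 229 255 255 244 119 141 237 230 230 230 229
174 229 229 229 230 202 255 255 247 253 253 255 243 117 142 237 231 229 229 229
175 229 228 229 229 224 238 225 252 253 252 255 243 114 142 236 231 229 229 229
176 229 229 229 229 229 229 207 254 253 252 255 243 115 143 236 230 229 229 229
177 229 229 229 229 229 230 208 254 253 252 254 242 113 143 236 230 229 229 229
```

```bash
cat > al.py <<'E'
from h import *
import sys
n=sys.argv[1]; d=cam("wrist"); cv2.imwrite(f"pics/{n}.png",d["image"]); np.save(f"pics/{n}.npy",d["c2w"])
g=cv2.cvtColor(d["image"],cv2.COLOR_BGR2GRAY)
for r in range(144,182): print(r,' '.join('%3d'%v for v in g[r,222:240]))
s=robot.read_state(); print(s["tool_pos"],s["opening"],s["gripper_force"])
E
python3 -m inch '[0,0,0,0,34.6,0,0,0,0,34.2,0,0,0,0,33.9,0,0,0,0,33.9,0,0,0,0,33.9,0,0,0,0,33.9]'; python3 al.py b3
```

```text
t: 26.33
tool_pos: [0.4352, 0.215, 0.0816]
orientation: [-3.129, -0.286, -0.0]
force: [-0.2, 0.1, -1.4]
opening: 0.0321
gripper_force: 9.1
144 146 154 144 156 159 140  95 112 118 117 133 111 103 134 190 214 203 226
145 141 153 139 155 157 143  95 108 116 115 134 115  82 114 175 239 238 223
146 138 154 132 151 156 144  93 102 113 114 135 118  90 117 176 237 237 205
147 135 153 128 147 153 147  95 104 126 126 135 116 126 115 175 238 235 235
148 134 144 124 143 151 153  99 102 136 137 127 127 171 120 175 238 235 234
149 170 134 112 137 151 154 100 117 139 130 123 146 190 121 175 237 235 234
150 228 196 188 153 144 146 129 183 152 134 132 152 223 121 174 238 235 234
151 235 237 240 212 199 199 210 205 145 136 131 159 244 121 174 238 235 233
152 233 234 235 236 237 238 233 158 127 133 120 159 243 119 174 238 235 234
153 233 233 233 233 234 234 235 236 250 162 115 156 242 116 174 238 234 233
154 233 233 233 233 233 233 250 255 255 205 115 186 242 114 175 237 234 233
155 233 233 233 233 233 231 254 255 255 212 115 205 241 111 175 238 233 233
156 233 233 233 232 232 230 255 255 255 202 111 2
[... 1300 characters left out ...]
98 234 233 230 229
174 229 229 229 229 228 238 255 255 222 255 253 253 224 106 237 231 229 229
175 229 229 229 229 229 230 238 227 253 253 252 253 226 108 237 231 229 229
176 229 229 229 229 229 228 227 244 254 253 252 252 224 108 237 231 229 229
177 229 228 229 229 229 229 227 249 254 253 252 252 223 108 236 230 229 229
178 229 229 229 229 229 228 227 250 253 252 252 252 221 109 235 230 229 229
179 232 233 232 231 230 229 227 250 253 252 252 252 218 109 236 230 228 228
180 177 177 174 234 233 232 230 253 254 252 252 252 216 109 236 230 228 228
181 159 159 159 177 176 175 173 255 254 253 253 252 214 110 236 231 229 229
[0.43513667 0.21498265 0.08164582] 0.031730998640737904 9.059238284826279
```

```bash
cat > off.py <<'E'
from h import *
def off(n,p,b):
    d=cam("wrist"); d["c2w"]=np.load(f"pics/{n}.npy")
    for yaw in (14.,14.8):
        y=np.radians(yaw); ex=np.array([np.cos(y),np.sin(y)]);ey=np.array([-ex[1],ex[0]])
        v=(onz(d,p,.113)-onz(d,b,.113))[:2]*1000; print(n,yaw,"ptr-blade x,y",np.round([v@ex,v@ey],2))
E
python3 - <<'E'
from off import *
off("b2",(227,173.5),(228.2,152)); off("b3",(228.6,174),(226.1,150.7))
g=cv2.cvtColor(cv2.imread("pics/b3.png"),cv2.COLOR_BGR2GRAY).astype(int)
# rod lines: print column profiles to get the rod centre
for c in (202,210,218,245,255,265): print(c,g[130:152,c].tolist())
g=cv2.cvtColor(cv2.imread("pics/b2.png"),cv2.COLOR_BGR2GRAY).astype(int)
for c in (202,210,218,245,255,265): print(c,g[130:152,c].tolist())
E
```

```text
b2 14.0 ptr-blade x,y [-10.12   1.38]
b2 14.8 ptr-blade x,y [-10.1    1.52]
b3 14.0 ptr-blade x,y [-11.08  -0.27]
b3 14.8 ptr-blade x,y [-11.08  -0.12]
202 [235, 235, 235, 235, 234, 234, 235, 235, 235, 235, 215, 220, 245, 254, 254, 249, 230, 178, 236, 233, 233, 233]
210 [236, 236, 235, 235, 235, 235, 235, 235, 234, 235, 214, 242, 252, 255, 250, 236, 197, 236, 234, 233, 233, 233]
218 [236, 236, 236, 236, 235, 236, 236, 236, 237, 205, 240, 251, 255, 253, 241, 213, 228, 235, 234, 234, 233, 233]
245 [236, 236, 236, 236, 235, 236, 233, 217, 246, 253, 255, 249, 228, 172, 207, 241, 237, 235, 234, 234, 233, 233]
255 [236, 235, 236, 236, 236, 233, 204, 244, 253, 255, 251, 236, 192, 166, 206, 237, 234, 234, 234, 233, 233, 233]
265 [235, 236, 235, 235, 235, 204, 241, 252, 255, 253, 242, 202, 155, 198, 233, 235, 233, 233, 233, 232, 233, 232]
202 [235, 235, 235, 235, 234, 235, 234, 235, 234, 236, 215, 234, 248, 255, 253, 245, 208, 235, 234, 233, 233, 233]
210 [236, 236, 235, 235, 234, 235, 235, 235, 236, 212, 223, 247, 255, 255, 248, 225, 185, 236, 233, 232, 232, 233]
218 [236, 236, 236, 236, 235, 235, 235, 235, 236, 208, 244, 252, 255, 250, 234, 204, 236, 234, 234, 234, 234, 234]
245 [236, 236, 236, 236, 236, 236, 234, 225, 248, 253, 255, 248, 224, 168, 205, 238, 235, 234, 234, 234, 233, 233]
255 [236, 235, 236, 236, 236, 233, 214, 244, 253, 255, 250, 236, 195, 167, 206, 236, 235, 234, 233, 233, 233, 233]
265 [235, 235, 235, 235, 235, 203, 241, 252, 255, 253, 242, 203, 157, 197, 233, 234, 233, 233, 233, 233, 233, 232]
```

```bash
python3 -m inch '[0,0,0,0,34.05,0,0,0,0,34.05,0,0,0,0,34.05,0,0,0,0,34.05,0,0,0,0,34.05,0,0,0,0,34.05]'; python3 al.py b4 | sed -n '3,10p;26,33p;39p'
python3 - <<'E'
from fit3 import *
d=cam("top"); a=cv2.imread("pics/top0.png").astype(int); b=d["image"].astype(int)
for n,(x0,y0,x1,y1) in dict(timer=(262,145,290,170),tape=(303,148,330,174),meter=(200,116,232,175)).items(): print(n,np.abs(a-b)[y0:y1,x0:x1].mean().round(1))
E
```

```text
t: 26.98
tool_pos: [0.4352, 0.215, 0.0817]
orientation: [-3.129, -0.286, -0.0]
force: [-0.7, -0.7, -1.1]
opening: 0.0317
gripper_force: 9.0
146 139 152 139 147 154 154 103  95 112 112 140 126  86 108 210 237 236 206
147 139 152 156 154 153 154 108 101 125 126 142 124 106 113 212 237 235 235
148 153 141 145 158 155 157 113 101 133 138 132 133 161 112 211 237 234 234
149 189 131 121 133 149 155 120 123 140 130 125 156 191 112 211 237 234 234
150 227 195 188 157 146 141 144 189 156 136 130 184 222 113 211 237 234 234
151 235 237 239 223 202 198 214 194 144 136 124 202 240 114 211 236 234 234
152 233 233 234 236 236 238 211 135 126 133 115 201 238 112 210 237 234 234
153 233 233 233 233 234 235 234 237 211 135 111 229 237 109 211 236 234 234
169 230 230 230 230 228 243 255 255 197 101 238 255 215 105 239 233 231 231
170 229 230 230 230 229 252 255 255 186 142 255 254 212 107 238 232 231 231
171 229 229 229 230 228 254 255 255 174 150 255 253 210 107 238 232 230 230
172 230 229 229 229 228 255 255 255 150 233 255 252 206 108 238 232 230 230
173 229 229 229 229 227 255 255 255 171 255 254 251 203 108 237 232 230 230
174 230 230 229 229 228 253 255 255 242 254 253 251 201 109 237 231 229 229
175 229 229 229 229 229 236 217 229 254 253 252 251 199 109 237 231 229 229
176 229 229 228 229 229 231 184 248 254 253 252 251 197 108 237 231 229 229
[0.43512401 0.21495638 0.08161779] 0.032285260327161114 9.001907855272293
timer 2.0
tape 2.8
meter 3.0
```

```bash
python3 -c "
from plant import job; print(job.close_job())"
```

```text
the job is handed in; nothing more can be done
None
```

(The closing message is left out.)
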